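# Return the left-over devices to stock

### The job

The cabinet is finished and four left-over devices are piled up on the bench: take the pile apart and put each device back into the stock tray that already holds one of its kind. Lay each one flat on the floor of the tray's empty half, on the same side as it lies now and lined up with the one already there. Set them down without dropping or knocking any of them down, and leave the screwdriver and the multimeter alone.

Things in the scene. Friction and masses are not known exactly. Their poses are not given: they have to be found in the camera images.
- relay: Plug-in relay with a clear cover, black base and brass blades, 40 g, lying on its side at the very top of the pile. 42 long (x, blades at the -x end) x 28 wide (y) x 21.5 high (z). Origin in the middle of its underside. Its two flat y sides, 28 mm apart, are good to grasp.
- contactor: Mini contactor, black with a grey middle block, about 210 g, lying on its side, second from the top. 57 deep (x, narrower black front at +x, rail foot at -x) x 58 wide (y) x 45 high (z). Origin in the middle of its underside. Its y sides are flat and 58 mm apart from x = -23 to +14 mm: grasp there.
- module: Grey DIN-rail power-supply module, about 190 g, lying on its side, third from the top, crosswise on the box. 90 long (x) x 58 wide (y) x 36 high (z); origin in the middle of its underside. At +y a nose (x -22 to 22) reaches y 29; at -y two feet reach y -29 with a rail recess (x -18 to 18, 5 mm deep) between. Grasp across y at mid-length: 53 mm between nose and recess.
- box: Die-cast aluminium junction box with its cover on, four screws in the corners, about 300 g, at the bottom of the pile on the bench. 98 long (x) x 64 wide (y) x 36 high (z). Origin in the middle of its underside. Grasp across y, 64 mm.
- tray_relay: Green plastic stock tray, fixed, one of four alike: outside 242 x 138 x 28 high, walls and floor 3 mm thick. Origin on the bench under the middle of the empty half; x along it to the far end, y across. Inside x -62 to 174, y -66 to 66 mm. In the far half, centred at x 115, one clear-covered plug-in relay already lies (fixed), axes parallel to the tray's: this marks the tray. Empty half: x -62 to 60.
- tray_contactor: Green plastic stock tray, fixed, one of four alike: outside 242 x 138 x 28 high, walls and floor 3 mm thick. Origin on the bench under the middle of the empty half; x along it to the far end, y across. Inside x -62 to 174, y -66 to 66 mm. In the far half, centred at x 115, one contactor already lies (fixed), axes parallel to the tray's: this marks the tray. Empty half: x -62 to 60.
- tray_module: Green plastic stock tray, fixed, one of four alike: outside 242 x 138 x 28 high, walls and floor 3 mm thick. Origin on the bench under the middle of the empty half; x along it to the far end, y across. Inside x -62 to 174, y -66 to 66 mm. In the far half, centred at x 115, one grey power-supply module already lies (fixed), axes parallel to the tray's: this marks the tray. Empty half: x -62 to 60.
- tray_box: Green plastic stock tray, fixed, one of four alike: outside 242 x 138 x 28 high, walls and floor 3 mm thick. Origin on the bench under the middle of the empty half; x along it to the far end, y across. Inside x -62 to 174, y -66 to 66 mm. In the far half, centred at x 115, one aluminium junction box already lies (fixed), axes parallel to the tray's: this marks the tray. Empty half: x -62 to 60.
- screwdriver: Screwdriver, about 190 long, lying on the bench at one side: leave it alone. Origin at its middle, on the underside; x along it towards the tip.
- meter: Black and grey multimeter, 150 x 74 x 37 high, lying on the bench at one side: leave it alone. Origin in the middle of its underside, x along it.
There are look-alikes about, which are no part of the job. There is more than one size of the relay; the job needs the middle-sized.

How it is judged:
By the outcome, as a careful person would: the job done as asked, in the order asked, and still so for the second after the job is handed in, with the robot touching nothing.
It also fails if it takes over 118 s, if anything falls off the work surface, if the arm or the gripper's body presses on something with over 40 N, if the wrist force passes 120 N, or if a joint passes its speed limit or range.

### The arm

A 6-joint arm with a two-finger parallel gripper is mounted at the origin on the work surface. World frame = base frame: x ahead of the robot, y to its left, z up, the work surface at z = 0. Lengths are in mm, angles in rad, forces in N, time in s.
With the tool pointing down it reaches from about 325 to 900 mm from the base axis. Payload 3.5 kg.
Tool frame: the origin (TCP) lies between the finger pads; the fingertips stand 14 mm ahead of it and the grasp point (between the pads) lies 5 mm behind it (manip.finger_overhang is the distance from the TCP to the fingertips, in mm); z points along the fingers, y is the line along which they close (so a half turn about z gives the same grasp; the last joint's range is limited). The gripper opens to 85 mm and grips with 20 to 120 N. Pads are 22 mm wide; open, the fingers measure 114 mm over their backs; the gripper's body (76 mm by 85 mm) begins 54 mm behind the grasp point. The pads swing forward as they close: fully open they stand 13 mm farther back than shut.
Start: joints at [1.002, 0.276, -0.026, 1.268, 0, 1.467], TCP at [280.716, 558.408, 216.213] pointing down, gripper open.
Joint ranges: [-3.12, 3.12], [-0.85, 1.88], [-1.08, 1.24], [-1.95, 2.15], [-1.57, 1.53], [-3.14, 3.14]. Speed limits (rad/s): [2.57, 2.57, 3.14, 3.14, 3.14, 3.14].

### API

Orientations are given as a rotation vector (axis times angle).
In Python, from workcell import manip, optics gives the robot as it stands.
- The arm moves only by the tool send_rows, never from a script. Its argument "steps" is a list of rows, each a list of 4 numbers: the shift along the tool's x, y, z in m, then the turn about the tool's z in degrees. A call has 1 to 12 rows; each row shifts and turns the commanded pose from where the row before left it, along the tool's axes as they then stand; what a row does not reach is not made up. A row lasts 1/10 s, in which the tool goes at most 50 mm and 8.59 degrees, less where a joint would pass 70% of its speed; a pose out of reach is approached as far as the arm can. A call with a gripper value outside its range is refused whole. "fingers" is the closure, from 0 (fully open) to 1 (shut), set as the call begins (left out, the last holds). The fingers move at their own pace and stop on an object; the grip force is fixed at half the most. Time passes only in rows, so rows that do not move let the fingers close. It gives the time, the measured TCP pose, the force, the opening and the grip force at its end, in the units of the state.
- manip.sense(): the state, without advancing time (a new reading comes with each control period).
- optics.camera(name): name is "scene" or "top" or "wrist"; returns a dict with "frame" (480x640x3 uint8, red, green, blue), "vertical_fov" (degrees; the focal length in pixels is half the picture's height over the tangent of half this angle, whatever the lens; pixels are square), "cx", "cy" (the principal point, pixels), "camera_from_world" (4x4, takes a point from world to camera coordinates). Camera axes: x right, y down, z forward; pixel columns grow to the right and rows downward; lengths in mm; the calibration is good to about 2 mm. A picture is of the moment at which its call begins. There is no depth.
- manip.close_job(): hands the job in; it is judged then, once.
The state is a dict: "time": time; "qpos": joint angles; "joint_velocities": joint speeds; "tau": joint torques, N m; "tcp_pos": TCP position; "tool_rot": TCP orientation; "ft_force": force on the tool from outside, world axes, zero at the start; "torque": the same for the moment, N m; "finger_gap": finger opening in mm; "grasp_force": force on a finger pad.
Only numpy, scipy, OpenCV 4.12 (cv2) and the standard library are available. Lean on these libraries where they do the work, as an engineer would, in place of code of your own. Each camera call takes 0.05 s, during which the arm holds its last target. There are 200 camera calls.

## Working session

There is one attempt and no reset: what is moved stays moved. The work goes in short steps, Python scripts to look and compute and a tool call to move; the robot and the scene stay as the last step left them, time stands still between calls to the robot, and variables do not carry over. Pictures are saved under pics/ and viewed, at most 14 in all, crops included, and the job is handed in when it is done.

Besides the shell and the picture viewer there is one more tool, called after "Call:" as name([rows], argument=value, ...), one row to a line, values as JSON. send_rows: Moves the arm, as the interface text tells. Its arguments: {"type":"object","properties":{"steps":{"type":"array"},"fingers":{"type":"number"}},"required":["steps"]}

View pics/top0.png

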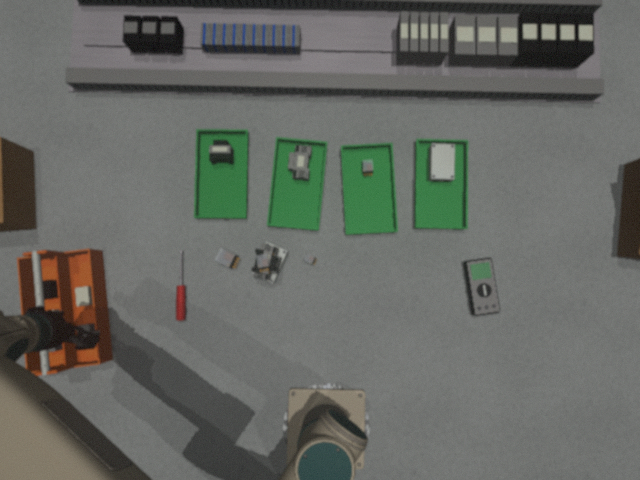

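View pics/scene0.png

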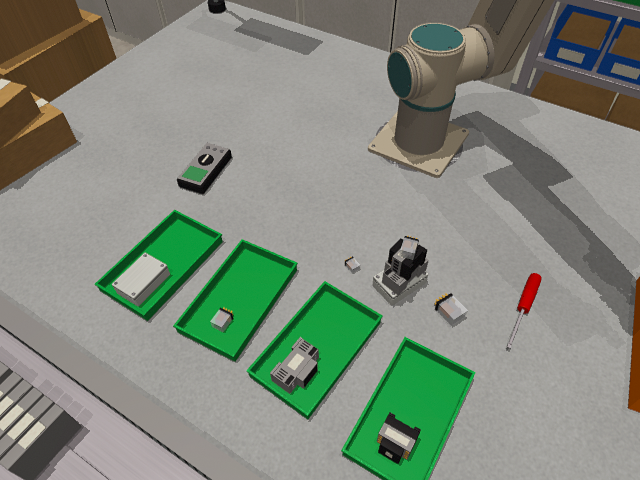

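Top view: the pile is at (268,262). The relays on the bench at (227,259), large, and (310,260), small, are look-alikes. Trays are contactor (222,175), module (298,184), relay (369,190) and box (441,184). Next I'll measure the trays and enlarge the pile.

```bash
cat > trays.py <<'E'
from h import *
def trays(c):
    hsv=cv2.cvtColor(c["frame"],cv2.COLOR_RGB2HSV); m=cv2.inRange(hsv,(50,120,40),(80,255,255))
    T=np.array(c["camera_from_world"]); o=-T[:3,:3].T@T[:3,3]
    out=[]
    for k in cv2.findContours(m,cv2.RETR_EXTERNAL,cv2.CHAIN_APPROX_NONE)[0]:
        if cv2.contourArea(k)<2000: continue
        h=cv2.convexHull(k); ap=cv2.approxPolyDP(h,8,True)[:,0].astype(float)
        if len(ap)!=4: print("n",len(ap)); continue
        P=k[:,0].astype(float); ctr=ap.mean(0); L=[]
        for i in range(4):
            a,b=ap[i],ap[(i+1)%4]; d=(b-a)/np.linalg.norm(b-a); n=np.array([-d[1],d[0]]); n*=np.sign((a-ctr)@n)
            t=(P-a)@d; ok=(abs((P-a)@n)<3)&(t>8)&(t<np.linalg.norm(b-a)-8); q=P[ok]+0.5*n
            mid=ray(c,*q.mean(0),0)[:2]; cc=ray(c,*ctr,0)[:2]
            z=0 if (mid-cc)@(o[:2]-mid)>0 else 28
            W=np.array([ray(c,*p,z)[:2] for p in q]).astype(np.float32)
            L.append(cv2.fitLine(W,cv2.DIST_HUBER,0,.01,.01).ravel())
        C=[]
        for i in range(4):
            A,B=L[i-1],L[i]; s=np.linalg.solve(np.array([A[:2],-B[:2]]).T,B[2:]-A[2:]); C.append(A[2:]+s[0]*A[:2])
        C=np.array(C); e=np.roll(C,-1,0)-C; l=np.linalg.norm(e,axis=1)
        j=0 if l[0]+l[2]>l[1]+l[3] else 1; x=e[j]/l[j]-e[(j+2)%4]/l[(j+2)%4]; x*=np.sign(x[0]); x/=np.linalg.norm(x)
        m0=C.mean(0); out.append((ctr.round(),m0,np.degrees(np.arctan2(x[1],x[0])),l,m0-56*x))
    return out
if __name__=="__main__":
    for n in("top","scene"):
        c=cam(n)
        for r in trays(c): print(n,r[0],"mid",r[1].round(1),"yaw",r[2].round(2),"len",r[3].round(0),"org",r[4].round(1))
        u,v,w,h=(205,225,120,75) if n=="top" else (330,210,150,120)
        cv2.imwrite(f"pics/{n}_pile.png",cv2.resize(c["frame"][v:v+h,u:u+w,::-1],None,fx=5,fy=5,interpolation=cv2.INTER_CUBIC))
E
python3 trays.py
```

```text
trays.py:14: RuntimeWarning: Mean of empty slice.
  mid=ray(c,*q.mean(0),0)[:2]; cc=ray(c,*ctr,0)[:2]
  ret = um.true_divide(
Traceback (most recent call last):
  File "trays.py", line 28, in <module>
    for r in trays(c): print(n,r[0],"mid",r[1].round(1),"yaw",r[2].round(2),"len",r[3].round(0),"org",r[4].round(1))
             ~~~~~^^^
  File "trays.py", line 17, in trays
    L.append(cv2.fitLine(W,cv2.DIST_HUBER,0,.01,.01).ravel())
             ~~~~~~~~~~~^^^^^^^^^^^^^^^^^^^^^^^^^^^^
cv2.error: OpenCV(4.12.0) /io/opencv/modules/imgproc/src/linefit.cpp:618: error: (-215:Assertion failed) npoints2 >= 0 || npoints3 >= 0 in function 'fitLine'
```

```bash
sed -i 's/ap=cv2.approxPolyDP(h,8,True)\[:,0\].astype(float)/ap=cv2.approxPolyN(h,4).reshape(-1,2).astype(float)/; s/<3)&(t>8)/<4)\&(t>8)/' trays.py; python3 trays.py
```

```text
top [369. 189.] mid [ 644.  -102.8] yaw 4.35 len [232. 135. 228. 134.] org [ 588.2 -107. ]
top [440. 184.] mid [ 661.  -296.3] yaw 0.4 len [229. 122. 226. 124.] org [ 605.  -296.7]
top [297. 184.] mid [653.   93.6] yaw -4.15 len [229. 134. 231. 132.] org [597.2  97.7]
top [221. 175.] mid [675.9 300.2] yaw 1.47 len [123. 226. 128. 226.] org [620.  298.8]
scene [409. 416.] mid [679.5 302.6] yaw 0.89 len [242. 142. 242. 142.] org [623.5 301.7]
scene [315. 347.] mid [656.6  92.3] yaw -4.13 len [243. 140. 243. 139.] org [600.8  96.4]
scene [237. 298.] mid [ 647.5 -104.5] yaw 4.36 len [243. 139. 243. 139.] org [ 591.7 -108.8]
scene [160. 262.] mid [ 664.9 -302. ] yaw -0.02 len [243. 139. 243. 139.] org [ 608.9 -302. ]
```

View pics/scene_pile.png

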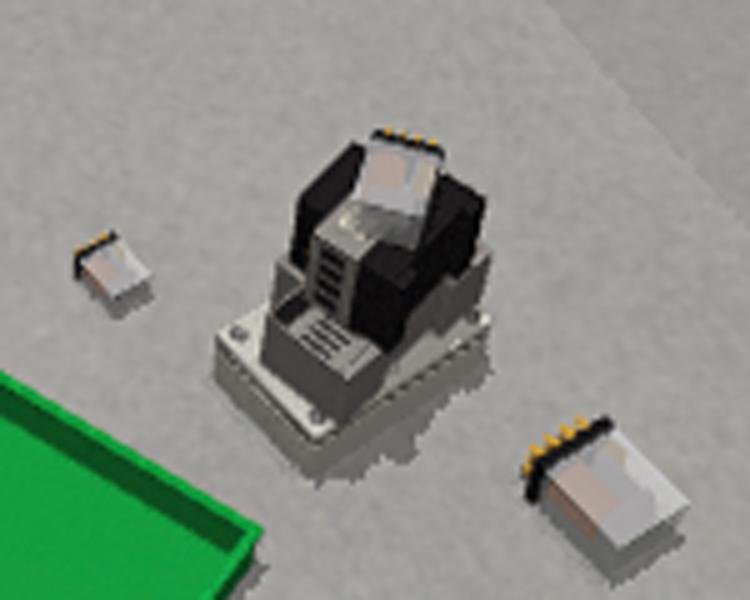

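View pics/top_pile.png

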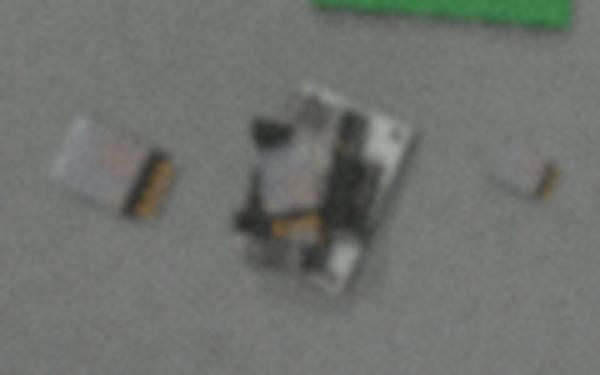

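The top device in the pile is the middle-sized relay, about 40 mm long. The bench relay at (227,259) is about 59 mm long and the one at (310,260) about 25 mm, so both are the wrong size. I'll move above the pile to look from close by.

```bash
cat > plan.py <<'E'
import sys
from h import *
from scipy.spatial.transform import Rotation as R
# target: x y z phi(deg of tool y in world; omitted = keep)
def plan(t):
    s=manip.sense(); M=R.from_rotvec(s["tool_rot"]).as_matrix(); p=np.array(s["tcp_pos"])
    phi=np.degrees(np.arctan2(M[1,1],M[0,1]))
    d=np.array(t[:3])-p; turn=-((t[3]-phi+90)%180-90) if len(t)>3 else 0.   # tool z down
    q1=np.degrees(np.arctan2(t[1],t[0])); 
    q6=np.degrees(s["qpos"][5])+q1-np.degrees(s["qpos"][0])+turn
    print("at",p.round(1),"phi",phi.round(2),"tilt",np.degrees(np.arccos(-M[2,2])).round(2),"gap",round(s["finger_gap"],1),"t",round(s["time"],1),"q6 end",q6.round())
    n=max(1,int(np.ceil(max(np.linalg.norm(d)/48,abs(turn)/8)))); rows=[]
    for i in range(n):
        a=np.radians(turn*i/n); Mi=M@R.from_euler("z",a).as_matrix()
        rows.append([*np.round(Mi.T@(d/n)/1000,4).tolist(),round(turn/n,2)])
    for k in range(0,n,12): print(rows[k:k+12])
if __name__=="__main__":
    for a in sys.argv[1:]: plan([float(v) for v in a.split(",")])
E
python3 - <<'E'
from h import *
c=cam("top")
print("relay",ray(c,264,262.6,138),"box?",ray(c,269,262,36))
c=cam("scene"); 
print("relay s",ray(c,330+402/5,210+175/5,138));
E
python3 plan.py 350,400,380,90
```

```text
relay [432.50221738 161.17585399 138.        ] box? [438.35203274 161.58436387  36.        ]
relay s [438.41481527 168.9805192  138.        ]
at [280.6 558.2 215.9] phi 63.31 tilt 0.03 gap 85.4 t 0.3 q6 end 49.0
[[-0.0266, -0.0221, -0.0328, np.float64(-5.34)], [-0.0244, -0.0244, -0.0328, np.float64(-5.34)], [-0.0221, -0.0266, -0.0328, np.float64(-5.34)], [-0.0195, -0.0285, -0.0328, np.float64(-5.34)], [-0.0168, -0.0302, -0.0328, np.float64(-5.34)]]
```

Call:
send_rows([
  [-0.027,-0.022,-0.033,-5.34],
  [-0.024,-0.024,-0.033,-5.34],
  [-0.022,-0.027,-0.033,-5.34],
  [-0.02,-0.028,-0.033,-5.34],
  [-0.017,-0.03,-0.033,-5.34],
  [-0.017,-0.045,0,0],
  [-0.017,-0.045,0,0],
  [-0.017,-0.045,0,0],
  [-0.017,-0.045,0,0],
  [-0.017,-0.045,0,0],
  [0,0,0,0],
  [0,0,0,0],
])

```text
time: 1.55
tcp_pos: [436.2, 174.8, 381.3]
tool_rot: [-0.005, -3.142, -0.001]
ft_force: [-0.3, 0.4, -0.2]
finger_gap: 85.4
grasp_force: 0.0
```

Run:
```python
from h import *
s=manip.sense(); c=cam("wrist","w1.png"); T=np.array(c["camera_from_world"])
print(s["tcp_pos"],s["qpos"].round(2),s["ft_force"].round(1)); print(c["vertical_fov"],-T[:3,:3].T@T[:3,3],T[:3,:3].round(2).tolist())
```

```text
[436.20758682 174.82200201 381.27385929] [ 0.24 -0.04 -0.05  1.57  0.    0.25] [-0.3  0.4 -0.2]
62.17433766457089 [351.9702123  174.29637789 538.42205367] [[0.0, 1.0, 0.0], [0.95, -0.0, 0.33], [0.33, -0.0, -0.95]]
```

View pics/w1.png

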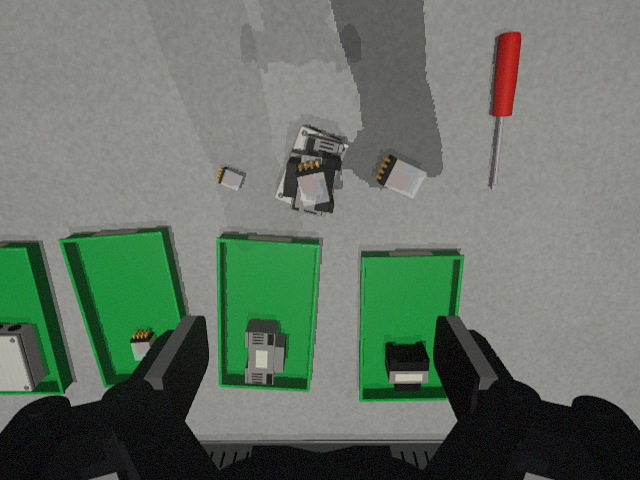

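The wrist camera's right is world +y and its down is +x. The pile is at about (312,170), and the trays are relay (125,300), module (268,310) and contactor (410,325). I'll enlarge the pile.

Run:
```python
import cv2
i=cv2.imread("pics/w1.png")[115:225,260:440]
cv2.imwrite("pics/w1c.png",cv2.resize(i,None,fx=4.4,fy=4.4,interpolation=cv2.INTER_CUBIC))
```

```text
(no output)
```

View pics/w1c.png

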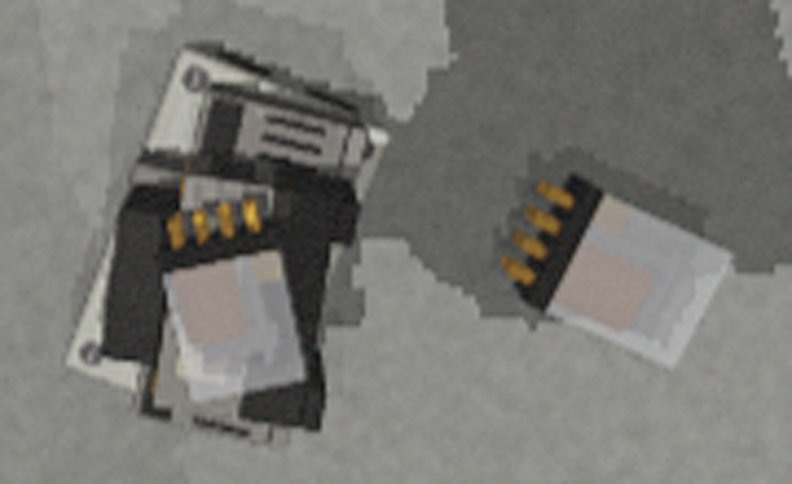

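```bash
python3 - <<'E'
from h import *
c=cam("wrist")
P=[ray(c,260+u/4.4,115+v/4.4,138.5)[:2] for u,v in[(165,272),(280,250),(305,378),(190,402)]]
print(np.round(P,1)); d=P[2]-P[1]; d2=P[3]-P[0]; e=P[1]-P[0]; e2=P[2]-P[3]
for v in(d,d2,e,e2): print(np.linalg.norm(v).round(1),np.degrees(np.arctan2(v[1],v[0])).round(1))
a=np.radians(11); x=np.array([np.cos(a),np.sin(a)]); print("center", (P[2]+P[3])/2-21*x)
E
python3 trays.py 2>/dev/null | grep scene
```

```text
[[425.3 152.1]
 [420.3 178.4]
 [450.3 184.3]
 [456.1 157.3]]
30.6 11.1
31.2 9.7
26.9 100.7
27.6 102.0
center [432.58473241 166.80348461]
scene [409. 416.] mid [679.5 302.6] yaw 0.89 len [242. 142. 242. 142.] org [623.5 301.7]
scene [315. 347.] mid [656.6  92.3] yaw -4.14 len [243. 139. 243. 139.] org [600.8  96.4]
scene [237. 298.] mid [ 647.5 -104.5] yaw 4.32 len [243. 139. 243. 139.] org [ 591.6 -108.7]
scene [160. 262.] mid [ 664.9 -302.1] yaw -0.02 len [243. 139. 243. 139.] org [ 608.9 -302.1]
```

Call:
send_rows([
  [0.0,-0.002,0.04,-2.17],
  [0.0,-0.002,0.04,-2.17],
  [0.0,-0.002,0.04,-2.17],
  [0.001,-0.002,0.04,-2.17],
  [0.001,-0.002,0.04,-2.17],
  [0,0,0,0],
  [0,0,0,0],
  [0,0,0,0],
], fingers=0.5)

```text
time: 2.55
tcp_pos: [436.7, 166.8, 183.9]
tool_rot: [-0.298, 3.123, 0.001]
ft_force: [0.7, 0.3, -0.1]
finger_gap: 42.9
grasp_force: 0.0
```

```bash
python3 - <<'E'
from h import *
for i in range(3):
    s=manip.sense(); print(s["tcp_pos"].round(2),s["tool_rot"].round(4),s["qpos"].round(4),s["finger_gap"]); c=cam("wrist",f"w2.png")
E
python3 plan.py 433.5,167,136,101
```

```text
[436.72 166.77 183.88] [-2.9800e-01  3.1229e+00  1.1000e-03] [ 2.2630e-01  1.3300e-02 -4.0410e-01  1.1489e+00  1.0000e-04  3.6100e-02] 42.86464098151882
[437.05 166.69 184.16] [-2.9770e-01  3.1221e+00  1.1000e-03] [ 0.226   0.013  -0.4038  1.1486  0.      0.0359] 42.67894217274894
[437.   166.55 184.05] [-2.9740e-01  3.1222e+00  1.2000e-03] [ 0.2257  0.0129 -0.4041  1.1485  0.      0.0358] 43.171934022468484
at [436.7 166.4 183.7] phi 100.88 tilt 0.27 gap 42.8 t 2.7 q6 end 10.0
[[0.0033, 0.0012, 0.0477, np.float64(-0.12)]]
```

View pics/w2.png

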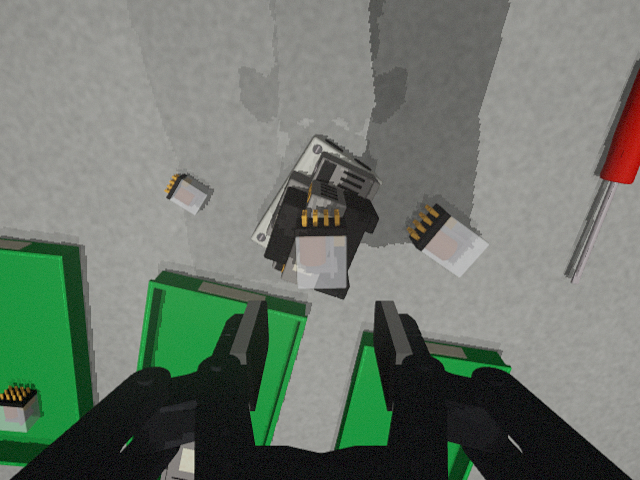

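The relay is upright in the image, centred at about (321,250) between the fingertips at (257,300) and (385,300). It is aligned, so I'll descend and grip.

Call:
send_rows([
  [0.002,0.0,0.02,0],
  [0.001,0.0,0.014,0],
  [0,0,0.01,0],
  [0,0,0.003,0],
  [0,0,0,0],
  [0,0,0,0],
])

```text
time: 3.3
tcp_pos: [432.6, 165.3, 135.0]
tool_rot: [-0.297, 3.126, 0.0]
ft_force: [1.0, 0.3, 0.6]
finger_gap: 42.6
grasp_force: 0.0
```

```bash
python3 - <<'E'
from h import *
c=cam("wrist"); cv2.imwrite("pics/w3.png",cv2.resize(c["frame"][200:400,200:440,::-1],None,fx=3,fy=3,interpolation=cv2.INTER_CUBIC))
E
python3 plan.py 433.5,167,136,101
```

```text
at [432.6 165.3 135.1] phi 100.86 tilt 0.09 gap 42.9 t 3.4 q6 end 10.0
[[-0.0012, 0.0015, -0.0009, np.float64(-0.14)]]
```

View pics/w3.png

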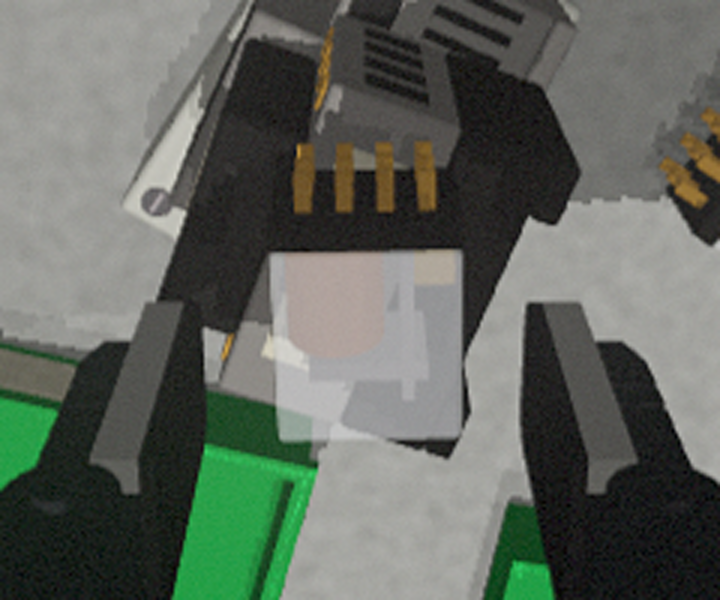

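The relay is centred between the fingers (crop column 367 against a finger middle of 365), and the tips are above the contactor. I'll close.

Call:
send_rows([
  [0,0,0,0],
  [0,0,0,0],
  [0,0,0,0],
  [0,0,0,0],
  [0,0,0,0],
], fingers=1)

```text
time: 3.85
tcp_pos: [431.7, 165.1, 134.2]
tool_rot: [0.297, -3.127, 0.0]
ft_force: [0.6, 0.3, -0.6]
finger_gap: 0.1
grasp_force: 0.0
```

Call:
send_rows([
  [0,0,-0.01,0],
  [0,0,-0.02,0],
  [0,0,-0.04,0],
  [0,0,-0.04,0],
  [0,0,-0.04,0],
  [0,0,-0.02,0],
  [0,0,0,0],
  [0,0,0,0],
])

```text
time: 4.65
tcp_pos: [431.8, 165.1, 304.6]
tool_rot: [-0.297, 3.127, 0.0]
ft_force: [-0.8, -0.3, -0.9]
finger_gap: 0.3
grasp_force: 0.0
```

```bash
python3 - <<'E'
from h import *
c=cam("wrist"); f=c["frame"][:,:,::-1]; cv2.imwrite("pics/w4.png",f)
s=cam("scene","s4.png")
E
python3 plan.py 591.6,-108.7,230,94.3
```

```text
at [430.8 164.8 302.8] phi 100.86 tilt 0.16 gap 0.1 t 4.8 q6 end -15.0
[[-0.0152, -0.0427, 0.0104, np.float64(0.94)], [-0.0159, -0.0425, 0.0104, np.float64(0.94)], [-0.0166, -0.0422, 0.0104, np.float64(0.94)], [-0.0173, -0.0419, 0.0104, np.float64(0.94)], [-0.018, -0.0416, 0.0104, np.float64(0.94)], [-0.0187, -0.0413, 0.0104, np.float64(0.94)], [-0.0193, -0.041, 0.0104, np.float64(0.94)]]
```

View pics/w4.png

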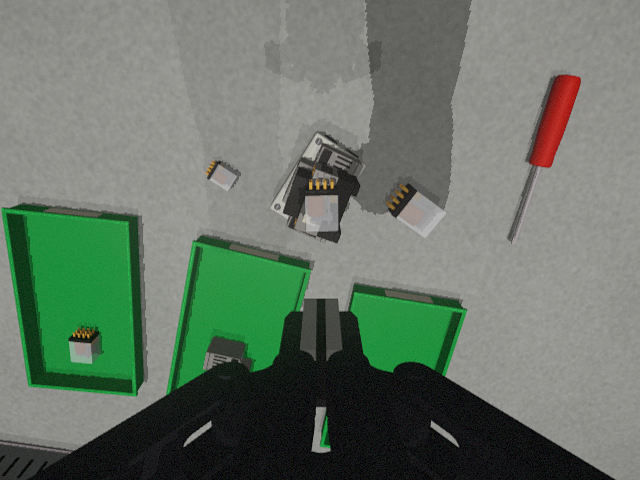

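The fingers shut on nothing: gap 0, relay still on the pile at (321,210) and undisturbed. I'll check where the fingertips really are against the calibration, and triangulate the relay across two views.

Run:
```python
from h import *
from scipy.spatial.transform import Rotation as R
s=manip.sense(); c=cam("wrist"); M=R.from_rotvec(s["tool_rot"]).as_matrix(); p=np.array(s["tcp_pos"])
for l in[(0,0,0),(11,0,14),(-11,0,14),(0,0,14),(11,0,-5),(11,0,-30)]: print(l,proj(c,p+M@np.array(l,float)).round(1))
T=np.array(c["camera_from_world"]);o=-T[:3,:3].T@T[:3,3]; print("cam in tool",(M.T@(o-p)).round(1), (M.T@T[:3,:3].T).round(3).tolist())
cs=cam("scene"); ct=cam("top")
# relay corners: wrist now vs z
for n,u,v in[("wrist",321,213),]:
    for z in(117,128,138.5,150): print(n,z,ray(c,u,v,z)[:2].round(1))
i=c["frame"][150:250,260:380,::-1]; j=cs["frame"][225:275,380:450,::-1]
i=cv2.resize(i,(600,500),interpolation=cv2.INTER_CUBIC); cv2.imwrite("pics/w5a.png",i)
cv2.imwrite("pics/s5a.png",cv2.resize(j,(700,500),interpolation=cv2.INTER_CUBIC))
a=cv2.resize(i,(400,333)); b=cv2.resize(cv2.imread("pics/s5a.png"),(400,286)); a=cv2.copyMakeBorder(a,0,0,0,0,0); b=cv2.copyMakeBorder(b,0,47,0,0,0)
cv2.imwrite("pics/pair5.png",np.hstack([a,b]))
```

```text
(0, 0, 0) [322.  301.3]
(11, 0, 14) [321.9 265.9]
(-11, 0, 14) [321.9 307.7]
(0, 0, 14) [321.9 287.2]
(11, 0, -5) [322.1 283.7]
(11, 0, -30) [322.4 313.9]
cam in tool [  84.4   -0.6 -157.1] [[-0.001, -0.945, -0.326], [1.0, -0.001, 0.0], [-0.001, -0.326, 0.945]]
wrist 117 [441.5 166.7]
wrist 128 [438.5 166.1]
wrist 138.5 [435.7 165.5]
wrist 150 [432.5 164.9]
```

View pics/pair5.png

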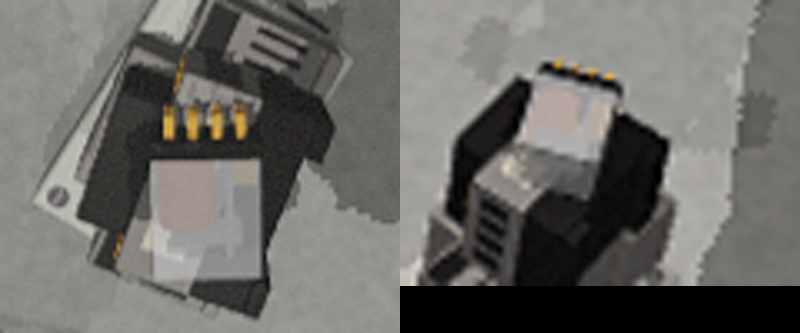

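Wrist projections put the tip edge at row 266, but it shows at row 298. The fingers may therefore end farther back than stated. I'll check this from the scene camera by differencing along the tool axis.

Run:
```python
from h import *
from scipy.spatial.transform import Rotation as R
s=manip.sense(); M=R.from_rotvec(s["tool_rot"]).as_matrix(); p=np.array(s["tcp_pos"])
c=cam("scene"); a=cv2.imread("pics/scene0.png").astype(int); b=c["frame"][:,:,::-1].astype(int)
D=abs(a-b).sum(2); print(p.round(1))
for l in range(-60,50,3):
    u=proj(c,p+M@np.array([0,0,l],float)); x,y=np.round(u).astype(int); print(l,(x,y),D[y-1:y+2,x-1:x+2].mean().round(),b[y,x].tolist())
```

```text
[430.8 164.9 302.6]
-60 (np.int64(428), np.int64(153)) 132.0 [31, 33, 36]
-57 (np.int64(427), np.int64(154)) 202.0 [22, 21, 23]
-54 (np.int64(427), np.int64(156)) 254.0 [22, 20, 22]
-51 (np.int64(427), np.int64(157)) 248.0 [26, 26, 26]
-48 (np.int64(427), np.int64(159)) 238.0 [28, 25, 25]
-45 (np.int64(426), np.int64(160)) 259.0 [52, 52, 56]
-42 (np.int64(426), np.int64(161)) 271.0 [98, 101, 106]
-39 (np.int64(426), np.int64(163)) 266.0 [96, 97, 100]
-36 (np.int64(426), np.int64(164)) 249.0 [97, 98, 102]
-33 (np.int64(425), np.int64(165)) 309.0 [61, 61, 65]
-30 (np.int64(425), np.int64(167)) 285.0 [80, 82, 85]
-27 (np.int64(425), np.int64(168)) 274.0 [97, 99, 102]
-24 (np.int64(424), np.int64(169)) 282.0 [39, 39, 41]
-21 (np.int64(424), np.int64(171)) 121.0 [78, 79, 82]
-18 (np.int64(424), np.int64(172)) 110.0 [81, 83, 85]
-15 (np.int64(424), np.int64(173)) 149.0 [98, 99, 102]
-12 (np.int64(423), np.int64(175)) 282.0 [61, 61, 64]
-9 (np.int64(423), np.int64(176)) 245.0 [74, 75, 77]
-6 (np.int64(423), np.int64(177)) 160.0 [87, 90, 92]
-3 (np.int64(423), np.int64(179)) 10.0 [150, 154, 
[... 224 characters left out ...]
int64(421), np.int64(185)) 1.0 [153, 156, 158]
15 (np.int64(421), np.int64(186)) 1.0 [150, 153, 155]
18 (np.int64(421), np.int64(188)) 1.0 [150, 154, 155]
21 (np.int64(421), np.int64(189)) 1.0 [150, 153, 155]
24 (np.int64(420), np.int64(190)) 2.0 [154, 157, 159]
27 (np.int64(420), np.int64(191)) 2.0 [154, 158, 159]
30 (np.int64(420), np.int64(192)) 6.0 [149, 153, 155]
33 (np.int64(420), np.int64(194)) 23.0 [150, 155, 155]
36 (np.int64(419), np.int64(195)) 27.0 [149, 152, 154]
39 (np.int64(419), np.int64(196)) 27.0 [148, 152, 153]
42 (np.int64(419), np.int64(197)) 28.0 [147, 151, 152]
45 (np.int64(419), np.int64(198)) 27.0 [145, 148, 152]
48 (np.int64(419), np.int64(200)) 26.0 [154, 157, 160]
```

Both views agree: the fingertips stand about 16 mm behind the reported TCP, not 14 mm ahead. In the last attempt the tips were above the relay. I'll repeat about 28 mm lower, with the fingers half open.

Call:
send_rows([
  [0,0,0.03,0],
  [-0.001,0.001,0.04,0],
  [-0.001,0.001,0.04,0],
  [0,0,0.03,0],
  [0,0,0.02,0],
  [0,0,0,0],
  [0,0,0.015,0],
  [0,0,0.01,0],
  [0,0,0.006,0],
  [0,0,0,0],
  [0,0,0,0],
], fingers=0.5)

```text
time: 6.05
tcp_pos: [433.7, 167.5, 113.7]
tool_rot: [-0.297, 3.127, 0.0]
ft_force: [-0.6, -0.9, 0.9]
finger_gap: 42.4
grasp_force: 0.0
```

Run:
```python
from h import *
c=cam("wrist"); cv2.imwrite("pics/w6.png",cv2.resize(c["frame"][180:400,180:460,::-1],None,fx=2.5,fy=2.5,interpolation=cv2.INTER_CUBIC))
s=manip.sense(); print(s["tcp_pos"],s["ft_force"],s["finger_gap"])
```

```text
[433.92004005 167.55560457 113.92764965] [-0.10423618  0.06845142 -0.19216251] 42.49778212122945
```

View pics/w6.png

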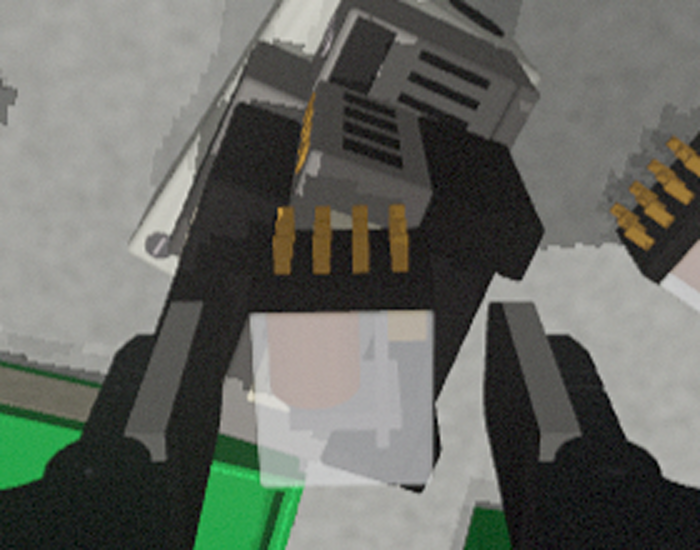

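The relay sits between the fingers, about 2 mm to the left of their middle (crop 342 against 354). The tips at crop row 300 are level with the relay's top. I'll go 9 mm lower, shift 2 mm and close.

Call:
send_rows([
  [0,-0.001,0.004,0],
  [0,-0.001,0.004,0],
  [0,0,0.001,0],
  [0,0,0,0],
  [0,0,0,0],
])

```text
time: 6.6
tcp_pos: [433.7, 165.4, 104.2]
tool_rot: [0.297, -3.127, -0.0]
ft_force: [0.7, -0.6, -0.2]
finger_gap: 42.8
grasp_force: 0.0
```

Call:
send_rows([
  [0,0,0,0],
  [0,0,0,0],
  [0,0,0,0],
  [0,0,0,0],
], fingers=1)

```text
time: 7.0
tcp_pos: [434.2, 165.6, 104.6]
tool_rot: [-0.297, 3.127, 0.0]
ft_force: [0.8, -0.0, 2.2]
finger_gap: 27.2
grasp_force: 59.4
```

Gripped: gap 27.2, 59 N. The underside is 12.5 mm above the reported TCP. I'll lift and carry.

Call:
send_rows([
  [0,0,-0.005,0],
  [0,0,-0.015,0],
  [0,0,-0.03,0],
  [0,0,-0.04,0],
  [0,0,-0.04,0],
  [0,0,-0.03,0],
  [0,0,0,0],
  [0,0,0,0],
])

```text
time: 7.8
tcp_pos: [434.0, 165.5, 264.8]
tool_rot: [-0.297, 3.126, 0.0]
ft_force: [-0.0, 0.5, -1.4]
finger_gap: 26.7
grasp_force: 59.1
```

```bash
python3 - <<'E'
from trays import *
c=cam("wrist","w7.png")
for r in trays(c): print(r[0],"yaw",r[2].round(2),"len",r[3].round(0),"org",r[4].round(1))
E
python3 plan.py 591.6,-108.7,200,94.3
```

```text
[434. 340.] yaw -76.46 len [ 53.  56. 106. 124.] org [578.8 382.8]
[219. 312.] yaw -15.63 len [134.  77. 146. 125.] org [548.9  91.4]
[ 63. 315.] yaw 0.14 len [242. 146. 245. 111.] org [591.7 -98.9]
at [433.1 165.3 263.5] phi 100.86 tilt 0.08 gap 27.0 t 7.8 q6 end -15.0
[[-0.0149, -0.0427, 0.009, np.float64(0.94)], [-0.0156, -0.0425, 0.009, np.float64(0.94)], [-0.0163, -0.0422, 0.009, np.float64(0.94)], [-0.017, -0.0419, 0.009, np.float64(0.94)], [-0.0176, -0.0416, 0.009, np.float64(0.94)], [-0.0183, -0.0414, 0.009, np.float64(0.94)], [-0.019, -0.041, 0.009, np.float64(0.94)]]
```

Call:
send_rows([
  [-0.015,-0.0427,0.009,0.94],
  [-0.0156,-0.0425,0.009,0.94],
  [-0.016,-0.042,0.009,0.94],
  [-0.017,-0.042,0.009,0.94],
  [-0.0176,-0.0416,0.009,0.94],
  [-0.018,-0.0414,0.009,0.94],
  [-0.019,-0.041,0.009,0.94],
  [0,0,0,0],
  [0,0,0,0],
  [0,0,0,0],
])

```text
time: 8.85
tcp_pos: [590.4, -107.4, 199.9]
tool_rot: [0.118, -3.136, -0.002]
ft_force: [0.3, 0.9, -0.3]
finger_gap: 26.4
grasp_force: 59.3
```

```bash
python3 - <<'E'
from trays import *
c=cam("wrist","w8.png"); s=cam("scene","s8.png")
for r in trays(c): print(r[0],"yaw",r[2].round(2),"len",r[3].round(0),"org",r[4].round(1))
E
python3 plan.py 591.6,-108.7,60,94.3
```

```text
at [ 591.  -107.1  201. ] phi 94.37 tilt 0.06 gap 26.9 t 8.9 q6 end -15.0
[[-0.0002, -0.0006, 0.047, np.float64(0.02)], [-0.0002, -0.0006, 0.047, np.float64(0.02)], [-0.0002, -0.0006, 0.047, np.float64(0.02)]]trays.py:14: RuntimeWarning: Mean of empty slice.
  mid=ray(c,*q.mean(0),0)[:2]; cc=ray(c,*ctr,0)[:2]
  ret = um.true_divide(
Traceback (most recent call last):
  File "trays.py", line 17, in trays
    L.append(cv2.fitLine(W,cv2.DIST_HUBER,0,.01,.01).ravel())
             ~~~~~~~~~~~^^^^^^^^^^^^^^^^^^^^^^^^^^^^
cv2.error: OpenCV(4.12.0) /io/opencv/modules/imgproc/src/linefit.cpp:618: error: (-215:Assertion failed) npoints2 >= 0 || npoints3 >= 0 in function 'fitLine'
```

View pics/w8.png

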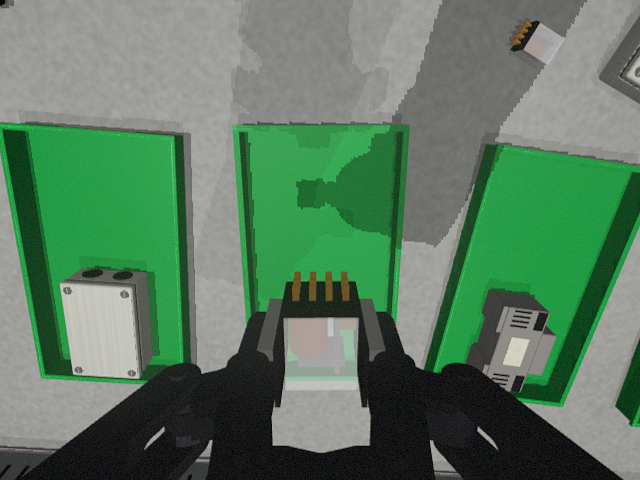

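The relay is held with its blades toward the robot. The relay tray's near rim runs (235,126)–(409,126), so I'll check that against the estimate and sample the other near rims too.

```bash
python3 - <<'E'
from h import *
c=cam("wrist")
def tr(cor,name,yaw):
    P=[ray(c,u,v,28)[:2] for u,v in cor]; e=P[1]-P[0]; a=np.radians(yaw); x=np.array([np.cos(a),np.sin(a)])
    print(name,np.round(P,1).tolist(),"w",np.linalg.norm(e).round(1),"yaw",(np.degrees(np.arctan2(e[1],e[0]))-90).round(2),"org",((P[0]+P[1])/2+65*x).round(1))
tr([(235,126),(409,126)],"relay",4.3); tr([(1,124),(189,135)],"box",0)
E
python3 plan.py 591.6,-108.7,20,94.3
```

```text
relay [[531.9, -180.7], [521.4, -41.8]] w 139.3 yaw 4.31 org [ 591.5 -106.4]
box [[544.4, -367.1], [541.7, -217.7]] w 149.4 yaw 1.03 org [ 608.  -292.4]
at [ 591.2 -107.2  201.4] phi 94.38 tilt 0.02 gap 26.4 t 9.0 q6 end -15.0
[[-0.0001, -0.0004, 0.0453, np.float64(0.02)], [-0.0001, -0.0004, 0.0453, np.float64(0.02)], [-0.0001, -0.0004, 0.0453, np.float64(0.02)], [-0.0001, -0.0004, 0.0453, np.float64(0.02)]]
```

Call:
send_rows([
  [0,0,0.04,0],
  [0,0,0.045,0],
  [0,0,0.045,0],
  [0,0,0.03,0],
  [0,0,0.02,0],
  [0,0,0.01,0],
  [0,0,0.005,0],
  [0,0,0,0],
  [0,0,0,0],
])

```text
time: 9.9
tcp_pos: [593.2, -108.6, 7.7]
tool_rot: [-0.118, 3.137, -0.001]
ft_force: [0.7, -0.3, -0.4]
finger_gap: 26.6
grasp_force: 59.3
```

```bash
python3 plan.py 591.5,-107.5,-9.5,94.3; python3 -c "
from h import *
for i in range(3): s=manip.sense(); print(s['tcp_pos'].round(1),s['ft_force'].round(1)); cam('wrist','w9.png')"
```

```text
at [ 593.2 -108.6    7.7] phi 94.3 tilt 0.16 gap 26.6 t 9.9 q6 end -15.0
[[0.0017, 0.0013, 0.0172, np.float64(0.0)]]
[ 593.2 -108.6    7.7] [ 0.7 -0.3 -0.4]
[ 593.3 -108.8    7.8] [ 1.1 -0.5  0.1]
[ 593.2 -108.8    7.8] [-0.6 -0.6 -0.9]
```

Call:
send_rows([
  [0.001,0.001,0.006,0],
  [0.001,0,0.005,0],
  [0,0,0.002,0],
  [0,0,0,0],
  [0,0,0,0],
])

```text
time: 10.55
tcp_pos: [589.6, -107.6, -7.0]
tool_rot: [0.117, -3.139, -0.0]
ft_force: [0.3, -0.5, -0.6]
finger_gap: 26.7
grasp_force: 59.3
```

Call:
send_rows([
  [0,0,0.001,0],
  [0,0,0,0],
])

```text
time: 10.75
tcp_pos: [589.9, -107.7, -7.8]
tool_rot: [-0.117, 3.139, -0.0]
ft_force: [0.1, -0.2, -0.2]
finger_gap: 26.4
grasp_force: 59.3
```

Call:
send_rows([
  [0,0,0.001,0],
  [0,0,0,0],
])

```text
time: 10.95
tcp_pos: [589.7, -107.6, -8.9]
tool_rot: [0.117, -3.139, -0.0]
ft_force: [-0.2, 0.8, -0.8]
finger_gap: 26.5
grasp_force: 59.3
```

Call:
send_rows([
  [0,0,0.0007,0],
  [0,0,0,0],
])

```text
time: 11.15
tcp_pos: [590.0, -107.7, -9.3]
tool_rot: [-0.117, 3.139, -0.0]
ft_force: [0.6, 0.6, 0.1]
finger_gap: 27.1
grasp_force: 59.5
```

Call:
send_rows([
  [0,0,0.0007,0],
  [0,0,0,0],
])

```text
time: 11.35
tcp_pos: [589.9, -107.7, -9.4]
tool_rot: [-0.117, 3.139, -0.0]
ft_force: [-2.2, 0.8, 6.0]
finger_gap: 26.5
grasp_force: 60.1
```

Call:
send_rows([
  [0,0,0.0007,0],
  [0,0,0,0],
])

```text
time: 11.55
tcp_pos: [590.0, -107.6, -9.4]
tool_rot: [-0.117, 3.139, -0.0]
ft_force: [-2.7, 1.1, 9.3]
finger_gap: 27.0
grasp_force: 60.6
```

Contact came at -9.4, where the height model predicted -9.5. I'll release and rise.

Call:
send_rows([
  [0,0,-0.0005,0],
  [0,0,0,0],
  [0,0,0,0],
  [0,0,0,0],
], fingers=0.5)

```text
time: 11.95
tcp_pos: [589.6, -107.6, -10.7]
tool_rot: [0.117, -3.139, -0.0]
ft_force: [-0.2, -0.7, 0.4]
finger_gap: 42.6
grasp_force: 0.0
```

Call:
send_rows([
  [0,0,-0.01,0],
  [0,0,-0.03,0],
  [0,0,-0.045,0],
  [0,0,-0.045,0],
  [0,0,-0.045,0],
  [0,0,-0.045,0],
  [0,0,0,0],
  [0,0,0,0],
])

```text
time: 12.75
tcp_pos: [591.1, -108.0, 212.2]
tool_rot: [-0.117, 3.135, -0.002]
ft_force: [-0.6, -0.6, -1.3]
finger_gap: 42.9
grasp_force: 0.0
```

```bash
python3 - <<'E'
from h import *
c=cam("wrist","w10.png"); s=cam("scene","s10.png"); np.savez("s10.npz",**{k:np.array(s[k]) for k in s})
E
python3 plan.py 395,165,310,90
```

```text
at [ 588.9 -107.3  208.8] phi 94.28 tilt 0.1 gap 42.6 t 12.8 q6 end 23.0
[[0.0217, 0.0358, -0.0126, np.float64(0.54)], [0.022, 0.0356, -0.0126, np.float64(0.54)], [0.0223, 0.0354, -0.0126, np.float64(0.54)], [0.0226, 0.0351, -0.0126, np.float64(0.54)], [0.023, 0.0349, -0.0126, np.float64(0.54)], [0.0233, 0.0347, -0.0126, np.float64(0.54)], [0.0236, 0.0345, -0.0126, np.float64(0.54)], [0.0239, 0.0343, -0.0126, np.float64(0.54)]]
```

Call:
send_rows([
  [0.0217,0.0358,-0.0126,0.54],
  [0.022,0.0356,-0.0126,0.54],
  [0.0223,0.0354,-0.0126,0.54],
  [0.0226,0.0351,-0.0126,0.54],
  [0.023,0.035,-0.0126,0.54],
  [0.0233,0.0347,-0.0126,0.54],
  [0.0236,0.0345,-0.0126,0.54],
  [0.0239,0.0343,-0.0126,0.54],
  [0,0,0,0],
  [0,0,0,0],
  [0,0,0,0],
], fingers=0)

```text
time: 13.95
tcp_pos: [395.5, 164.4, 308.8]
tool_rot: [-0.002, -3.139, 0.002]
ft_force: [-0.3, -0.1, -0.4]
finger_gap: 84.8
grasp_force: 0.0
```

Run:
```python
from h import *
w=cam("wrist","w11.png"); np.savez("w11.npz",**{k:np.array(w[k]) for k in w})
print(manip.sense()["tcp_pos"])
for p in[(436,165,117),(436,165,36)]: print(proj(w,p))
u,v=proj(w,(436,165,100)).astype(int); 
i=w["frame"][v-90:v+90,u-90:u+90,::-1]
s10=cv2.imread("pics/s10.png"); 
d=np.load("s10.npz"); su,sv=proj(d,(436,165,80)).astype(int); tu,tv=proj(d,(591,-108,10)).astype(int)
print((u,v),(su,sv),(tu,tv))
a=cv2.resize(i,(540,540),interpolation=cv2.INTER_CUBIC)
b=cv2.resize(s10[sv-40:sv+40,su-40:su+40],(260,260),interpolation=cv2.INTER_CUBIC); e=cv2.resize(s10[tv-40:tv+60,tu-50:tu+50],(260,260),interpolation=cv2.INTER_CUBIC)
cv2.imwrite("pics/m11.png",np.hstack([a,cv2.resize(np.vstack([b,e]),(260,540))]))
```

```text
[395.70677099 164.12530815 308.94378889]
[322.21717391 241.91914239]
[321.97532622 217.73235457]
(np.int64(322), np.int64(236)) (np.int64(405), np.int64(261)) (np.int64(253), np.int64(276))
```

View pics/m11.png

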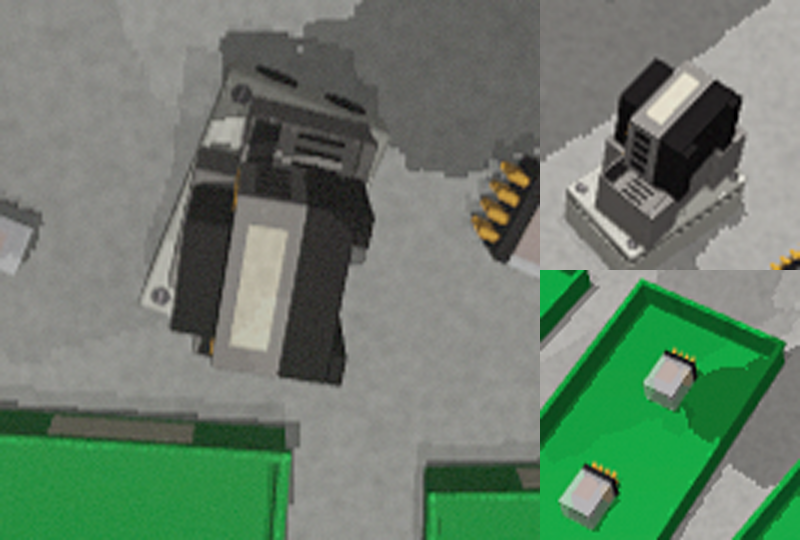

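The relay lies well in its tray. The contactor's grey strip runs from crop (273,198) to (244,376). Its narrow black front is on the left (crop column about 178) and the wide rear on the right, so contactor +x points to world -y. I'll cast the corners.

```bash
sed -i 's/((t\[3\]-phi+90)%180-90)/((t[3]-phi+180)%360-180)/; s/round(turn\/n,2)\]/round(float(turn\/n),2)]/' plan.py
python3 - <<'E'
from h import *
w=np.load("w11.npz")
g=lambda cu,cv,z=117: ray(w,232+cu/3,146+cv/3,z)[:2]
a,b,c,d=g(243,195),g(303,200),g(275,380),g(213,372)
for n,p,q in(("Lside",a,d),("Rside",b,c),("near",a,b),("far",d,c),("farfull",g(213,372),g(342,385))): print(n,p.round(1),q.round(1),np.linalg.norm(q-p).round(1),np.degrees(np.arctan2(*(q-p)[::-1])).round(1))
th=np.radians(-9.3); y=np.array([np.cos(th),np.sin(th)]); x=np.array([y[1],-y[0]])
m=(a+b+c+d)/4; print("strip mid",m,"ux",x,"uy",y)
for n,p in(("left180,262",g(180,262)),("left172,325",g(172,325)),("right375,200",g(375,200)),("right342,385",g(342,385)),("notch348,265",g(348,265)),("a",a),("b",b),("c",c),("d",d)): print(n,"cx",((p-m)@x).round(1),"cy",((p-m)@y).round(1))
E
```

```text
Lside [406.2 156.7] [464.4 146.6] 59.0 -9.8
Rside [407.8 174.8] [467.2 166.4] 60.0 -8.1
near [406.2 156.7] [407.8 174.8] 18.2 85.0
far [464.4 146.6] [467.2 166.4] 19.9 81.9
farfull [464.4 146.6] [469.  187.8] 41.4 83.6
strip mid [436.41640914 161.11993933] ux [-0.16160382 -0.98685572] uy [ 0.98685572 -0.16160382]
left180,262 cx 25.2 cy -4.9
left172,325 cx 24.8 cy 16.1
right375,200 cx -30.4 cy -33.9
right342,385 cx -31.5 cy 27.9
notch348,265 cx -26.1 cy -12.2
a cx 9.3 cy -29.1
b cx -8.9 cy -30.4
c cx -10.1 cy 29.6
d cx 9.8 cy 30.0
```

Size check: 59 x 56 mm, as it should be. The contactor's origin is at about (437,164.3) with yaw -98. I'll grasp at (437.5,168) with phi = -8.3.

```bash
python3 plan.py 437.5,168,170,-8.3
```

```text
at [395.7 164.1 308.9] phi 89.89 tilt 0.16 gap 85.4 t 14.0 q6 end 119.0
[[-0.0032, 0.0003, 0.0107, 7.55], [-0.0032, 0.0007, 0.0107, 7.55], [-0.003, 0.0011, 0.0107, 7.55], [-0.0029, 0.0015, 0.0107, 7.55], [-0.0026, 0.0019, 0.0107, 7.55], [-0.0024, 0.0022, 0.0107, 7.55], [-0.0021, 0.0025, 0.0107, 7.55], [-0.0017, 0.0028, 0.0107, 7.55], [-0.0013, 0.003, 0.0107, 7.55], [-0.0009, 0.0031, 0.0107, 7.55], [-0.0005, 0.0032, 0.0107, 7.55], [-0.0001, 0.0033, 0.0107, 7.55]]
[[0.0004, 0.0032, 0.0107, 7.55]]
```

Call:
send_rows([
  [-0.003,0.0003,0.01,7.55],
  [-0.003,0.0007,0.01,7.55],
  [-0.003,0.001,0.01,7.55],
  [-0.003,0.0015,0.01,7.55],
  [-0.0026,0.002,0.01,7.55],
  [-0.0024,0.002,0.01,7.55],
  [-0.002,0.0025,0.01,7.55],
  [-0.0017,0.003,0.01,7.55],
  [-0.0013,0.003,0.01,7.55],
  [-0.001,0.003,0.01,7.55],
  [-0.0005,0.003,0.01,7.55],
  [0,0.003,0.01,7.55],
])

```text
time: 15.2
tcp_pos: [434.1, 167.1, 188.9]
tool_rot: [-2.242, -2.199, 0.003]
ft_force: [-0.6, -0.8, 0.9]
finger_gap: 85.3
grasp_force: 0.0
```

Call:
send_rows([
  [0.0004,0.003,0.01,7.55],
  [0,0,0.01,0],
  [0,0,0,0],
  [0,0,0,0],
])

```text
time: 15.6
tcp_pos: [436.5, 168.2, 169.9]
tool_rot: [-2.373, -2.058, 0.002]
ft_force: [0.5, -0.3, 0.4]
finger_gap: 85.4
grasp_force: 0.0
```

```bash
python3 plan.py 437.5,168,68,-8.3
python3 - <<'E'
from h import *
c=cam("wrist","w12.png"); np.savez("w12.npz",**{k:np.array(c[k]) for k in c})
m=cv2.inRange(cv2.cvtColor(c["frame"],cv2.COLOR_RGB2HSV),(0,0,150),(179,90,255)) 
n,l,st,ce=cv2.connectedComponentsWithStats(m)
for i in range(1,n):
    if st[i,4]>150: print(st[i],ce[i].round(1),ray(c,*ce[i],117)[:2].round(1))
E
```

```text
at [436.5 168.2 169.9] phi -8.14 tilt 0.08 gap 85.4 t 15.6 q6 end 119.0
[[-0.0, 0.0004, 0.034, 0.05], [-0.0, 0.0004, 0.034, 0.05], [-0.0, 0.0004, 0.034, 0.05]]
[    0     0   640   470 93885] [325.1 193.3] [443.8 203.5]
[196 186  53  33 607] [230.5 196.6] [393.1 209. ]
[287 258  71  20 699] [332.1 270.5] [441.5 158.1]
[158 308  26  23 178] [171.4 319.7] [341.6 140. ]
[  13  316  147   77 2884] [ 90.9 351.8] [286.2 125. ]
[ 491  336  149   40 3469] [561.9 352.8] [575.   82.9]
[ 37 369  31  27 280] [ 51.9 382.8] [253.9 106.2]
[  0 390  13  42 292] [  4. 412.] [214.3  88.4]
```

Seen from close by, the label's centre is about 4–5 mm off along tool y. I'll correct 4 mm and descend.

Call:
send_rows([
  [0,0.002,0.03,0],
  [0,0.002,0.03,0],
  [0,0,0.02,0],
  [0,0,0.012,0],
  [0,0,0.006,0],
  [0,0,0,0],
  [0,0,0,0],
])

```text
time: 16.35
tcp_pos: [441.7, 168.6, 73.4]
tool_rot: [2.373, 2.057, 0.003]
ft_force: [-0.4, 0.2, 0.3]
finger_gap: 85.5
grasp_force: 0.0
```

```bash
python3 plan.py 441,168,68,-8.3
python3 - <<'E'
from h import *
c=cam("wrist","w13.png"); 
m=cv2.inRange(cv2.cvtColor(c["frame"],cv2.COLOR_RGB2HSV),(0,0,150),(179,90,255)) 
n,l,st,ce=cv2.connectedComponentsWithStats(m)
for i in range(1,n):
    if st[i,4]>400: print(st[i],ce[i].round(1),ray(c,*ce[i],117)[:2].round(1))
E
```

```text
at [441.7 168.6  73.4] phi -8.17 tilt 0.11 gap 85.5 t 16.4 q6 end 119.0
[[-0.0007, -0.0007, 0.0054, 0.13]]
[     0      0    640    470 113278] [306.  180.7] [446.1 229.9]
[ 235  202  129   35 1533] [292.9 221.9] [440.3 218.2]
```

Call:
send_rows([
  [0,0,0.003,0],
  [0,0,0.002,0],
  [0,0,0,0],
  [0,0,0,0],
])

```text
time: 16.8
tcp_pos: [440.7, 168.3, 67.4]
tool_rot: [-2.374, -2.057, 0.0]
ft_force: [-0.1, -0.7, -0.0]
finger_gap: 85.4
grasp_force: 0.0
```

Run:
```python
from h import *
c=cam("wrist","w14.png"); print(manip.sense()["tcp_pos"].round(1),proj(c,(441,158,117)).round(),proj(c,(436.4,161,117)).round())
m=cv2.inRange(cv2.cvtColor(c["frame"],cv2.COLOR_RGB2HSV),(0,0,140),(179,90,255)) 
n,l,st,ce=cv2.connectedComponentsWithStats(m)
for i in range(1,n):
    if st[i,4]>200: print(st[i],ce[i].round(1))
```

```text
[440.7 168.3  67.5] [327. 398.] [312. 392.]
[    0     0   640   470 95801] [355.9 127.7]
[303 133  28  29 278] [317.4 145. ]
[271 154  50  43 612] [292.2 179.3]
[115 180  22  35 203] [125.9 194.9]
[ 235  204  134   37 1807] [295.1 224.6]
[    0   237   256   234 25651] [120.5 342.9]
[ 250  377  122   30 2879] [310.3 391.6]
```

Run:
```python
import cv2
g=cv2.GaussianBlur(cv2.imread("pics/w14.png",0),(3,3),0)
for r in(330,350,370,391,410,430): print(r,[int(v) for v in g[r,100:560:8]])
```

```text
330 [175, 179, 169, 171, 174, 175, 173, 173, 174, 75, 102, 87, 41, 40, 141, 36, 34, 31, 32, 32, 30, 26, 27, 25, 21, 22, 26, 27, 28, 27, 29, 25, 27, 29, 29, 32, 30, 33, 137, 147, 183, 185, 50, 31, 52, 102, 89, 120, 112, 112, 134, 133, 132, 132, 133, 131, 132, 132]
350 [169, 173, 173, 164, 162, 166, 100, 45, 103, 100, 42, 38, 38, 35, 187, 150, 35, 30, 30, 27, 28, 26, 26, 25, 25, 25, 25, 26, 21, 24, 28, 25, 25, 26, 24, 24, 28, 27, 41, 187, 190, 180, 30, 26, 28, 23, 100, 101, 26, 31, 142, 132, 131, 132, 132, 130, 129, 131]
370 [165, 162, 165, 164, 164, 41, 68, 97, 99, 39, 35, 37, 36, 35, 187, 186, 88, 86, 87, 87, 87, 86, 86, 85, 85, 86, 86, 86, 86, 86, 86, 86, 86, 86, 87, 86, 85, 87, 183, 187, 191, 189, 93, 26, 22, 25, 24, 72, 97, 92, 29, 106, 131, 130, 130, 131, 130, 128]
391 [179, 39, 38, 37, 34, 35, 35, 37, 40, 32, 32, 31, 59, 186, 176, 187, 86, 86, 86, 136, 140, 140, 139, 138, 133, 134, 137, 140, 140, 140, 138, 136, 136, 136, 86, 86, 85, 100, 195, 198, 193, 195, 194, 157, 24, 19, 18, 28, 31, 29, 27, 27, 26, 29, 27, 130, 130, 130]
410 [30, 32, 33, 31, 33, 33, 32, 32, 30, 33, 28, 59, 185, 185, 182, 185, 87, 88, 85, 86, 83, 87, 85, 85, 87, 85, 84, 85, 85, 85, 85, 85, 85, 84, 85, 142, 144, 181, 192, 198, 194, 194, 193, 192, 153, 24, 22, 26, 28, 28, 29, 28, 28, 29, 27, 29, 25, 27]
430 [30, 31, 28, 28, 29, 29, 26, 30, 31, 33, 29, 29, 180, 178, 180, 177, 183, 184, 178, 185, 34, 35, 30, 30, 29, 21, 25, 31, 31, 32, 35, 37, 34, 31, 163, 190, 190, 196, 195, 192, 189, 188, 189, 191, 45, 28, 28, 31, 30, 28, 21, 27, 26, 30, 31, 26, 26, 28]
```

The finger gaps are about 16 px on the left and 38 px on the right, so I'll move back 3.5 mm, then close.

Call:
send_rows([
  [0,-0.002,0,0],
  [0,-0.0015,0,0],
  [0,0,0,0],
  [0,0,0,0],
])

```text
time: 17.25
tcp_pos: [437.2, 168.8, 67.4]
tool_rot: [2.374, 2.057, 0.0]
ft_force: [0.2, 0.0, 0.3]
finger_gap: 85.5
grasp_force: 0.0
```

Call:
send_rows([
  [0,0,0,0],
  [0,0,0,0],
  [0,0,0,0],
  [0,0,0,0],
  [0,0,0,0],
], fingers=1)

```text
time: 17.75
tcp_pos: [438.0, 168.9, 67.8]
tool_rot: [2.374, 2.057, 0.002]
ft_force: [1.3, 0.5, 1.9]
finger_gap: 57.4
grasp_force: 64.7
```

Call:
send_rows([
  [0,0,-0.003,0],
  [0,0,-0.005,0],
  [0,0,-0.01,0],
  [0,0,-0.02,0],
  [0,0,-0.03,0],
  [0,0,-0.04,0],
  [0,0,-0.04,0],
  [0,0,0,0],
  [0,0,0,0],
])

```text
time: 18.65
tcp_pos: [437.9, 168.9, 216.7]
tool_rot: [2.373, 2.056, 0.004]
ft_force: [0.4, 0.1, -2.8]
finger_gap: 57.1
grasp_force: 64.6
```

```bash
python3 plan.py 560,300,220,90.9
python3 - <<'E'
from h import *
cam("wrist","w15.png"); c=cam("scene","s15.png"); cam("top","t15.png")
E
```

```text
at [437.9 168.9 216.7] phi -8.19 tilt 0.15 gap 57.1 t 18.6 q6 end 27.0
[[0.0113, 0.0079, -0.0002, -7.62], [0.0102, 0.0093, -0.0002, -7.62], [0.0089, 0.0106, -0.0002, -7.62], [0.0074, 0.0116, -0.0002, -7.62], [0.0058, 0.0125, -0.0002, -7.62], [0.0041, 0.0132, -0.0002, -7.62], [0.0023, 0.0136, -0.0002, -7.62], [0.0004, 0.0138, -0.0002, -7.62], [-0.0014, 0.0137, -0.0002, -7.62], [-0.0032, 0.0134, -0.0002, -7.62], [-0.0049, 0.0129, -0.0002, -7.62], [-0.0066, 0.0121, -0.0002, -7.62]]
[[-0.0081, 0.0111, -0.0002, -7.62]]
```

Held, with 2.8 N of weight. I'll carry it to short of the contactor tray.

Call:
send_rows([
  [0.011,0.008,0,-7.62],
  [0.01,0.009,0,-7.62],
  [0.009,0.011,0,-7.62],
  [0.007,0.012,0,-7.62],
  [0.006,0.0125,0,-7.62],
  [0.004,0.013,0,-7.62],
  [0.002,0.0136,0,-7.62],
  [0.0004,0.014,0,-7.62],
  [-0.0014,0.0137,0,-7.62],
  [-0.003,0.013,0,-7.62],
  [-0.005,0.013,0,-7.62],
  [-0.0066,0.012,0,-7.62],
])

```text
time: 20.0
tcp_pos: [549.4, 288.7, 212.7]
tool_rot: [-0.176, -3.132, 0.003]
ft_force: [0.3, -0.4, -2.7]
finger_gap: 57.4
grasp_force: 64.6
```

Call:
send_rows([
  [-0.008,0.011,0,-7.62],
  [0,0,0,0],
  [0,0,0,0],
])

```text
time: 20.3
tcp_pos: [558.5, 298.3, 213.4]
tool_rot: [0.02, -3.138, 0.003]
ft_force: [0.9, -0.5, -2.0]
finger_gap: 57.1
grasp_force: 64.5
```

```bash
cat > rim.py <<'E'
from h import *
# near rim + side rims of the tray around expected origin/yaw, by edge profiles of the green mask in the wrist picture
def rim(c,org,yaw):
    a=np.radians(yaw); x=np.array([np.cos(a),np.sin(a)]); y=np.array([-x[1],x[0]]); org=np.array(org)
    hsv=cv2.cvtColor(c["frame"],cv2.COLOR_RGB2HSV); m=cv2.inRange(hsv,(50,100,25),(80,255,255))
    def edge(p0,d):   # first green going along d from outside, at z=28
        for k in np.arange(-25,25,.5):
            u,v=proj(c,[*(p0+k*d),28])
            if not(0<=u<640 and 0<=v<480): continue
            if m[int(v),int(u)]: return k
        return np.nan
    near=[edge(org-65*x+t*y,x) for t in range(-50,51,10)]
    L=[edge(org+69*y+t*x,-y) for t in range(-55,80,15)]; Rr=[edge(org-69*y+t*x,y) for t in range(-55,80,15)]
    for n,e in(("near",near),("left(+y)",L),("right(-y)",Rr)): print(n,np.array(e))
E
python3 - <<'E'
from rim import *
c=cam("wrist","w16.png"); s=manip.sense(); print(s["tcp_pos"].round(1))
rim(c,(623.5,301.7),.89)
E
python3 plan.py 618.9,301.6,100,90.9
```

```text
[558.5 298.1 213.9]
near [-5.  -5.  -5.  -2.  -2.  -2.  -2.  -2.  -5.5 -5.5 -5.5]
left(+y) [-2.5 -2.5 -2.  -2.5 -2.5 15.5  7.   nan  nan]
right(-y) [-0.5 -0.5 -0.5 -0.5 12.5 16.5  nan  nan  nan]
at [558.5 298.1 213.9] phi 90.74 tilt 0.2 gap 57.1 t 20.4 q6 end 25.0
[[-0.0203, 0.0009, 0.0379, -0.05], [-0.0203, 0.0009, 0.0379, -0.05], [-0.0203, 0.0009, 0.0379, -0.05]]
```

The tray is confirmed: y is about +1 mm off, yaw 0.9 holds.

Call:
send_rows([
  [-0.02,0.0015,0.02,0],
  [-0.02,0.0015,0.035,0],
  [-0.02,0.0015,0.04,0],
  [0,0,0.04,0],
  [0,0,0.03,0],
  [0,0,0.02,0],
  [0,0,0.01,0],
  [0,0,0,0],
  [0,0,0,0],
])

```text
time: 21.25
tcp_pos: [620.3, 304.4, 21.6]
tool_rot: [-0.023, 3.14, 0.001]
ft_force: [0.8, 0.1, -2.2]
finger_gap: 56.9
grasp_force: 64.4
```

```bash
python3 plan.py 619,302.5,-1,90.9
```

```text
at [620.3 304.4  21.6] phi 90.83 tilt 0.09 gap 56.9 t 21.2 q6 end 25.0
[[0.0014, -0.0019, 0.0226, -0.07]]
```

Call:
send_rows([
  [0.001,-0.001,0.01,0],
  [0,-0.001,0.006,0],
  [0,0,0.003,0],
  [0,0,0.001,0],
  [0,0,0,0],
  [0,0,0,0],
])

```text
time: 21.85
tcp_pos: [618.9, 302.4, 0.6]
tool_rot: [-0.024, 3.141, 0.0]
ft_force: [0.1, -0.3, -2.2]
finger_gap: 57.7
grasp_force: 64.4
```

Call:
send_rows([
  [0,0,0.001,0],
  [0,0,0,0],
])

```text
time: 22.05
tcp_pos: [618.8, 302.3, -0.5]
tool_rot: [-0.024, 3.141, 0.0]
ft_force: [1.1, -0.4, -3.2]
finger_gap: 57.3
grasp_force: 64.4
```

Call:
send_rows([
  [0,0,0.0007,0],
  [0,0,0,0],
])

```text
time: 22.25
tcp_pos: [618.9, 302.4, -1.1]
tool_rot: [-0.024, 3.141, 0.0]
ft_force: [-0.2, 1.0, -1.4]
finger_gap: 57.1
grasp_force: 64.7
```

Call:
send_rows([
  [0,0,0.0007,0],
  [0,0,0,0],
])

```text
time: 22.45
tcp_pos: [618.9, 302.3, -1.1]
tool_rot: [-0.024, 3.141, 0.0]
ft_force: [-1.8, -0.5, 3.5]
finger_gap: 57.0
grasp_force: 65.1
```

Contact came at -1.1, as expected. I'll release and rise.

Call:
send_rows([
  [0,0,-0.0005,0],
  [0,0,0,0],
  [0,0,0,0],
  [0,0,0,0],
], fingers=0.12)

```text
time: 22.85
tcp_pos: [618.8, 302.3, -1.6]
tool_rot: [-0.024, 3.141, 0.0]
ft_force: [0.1, -0.0, -0.4]
finger_gap: 75.2
grasp_force: 0.0
```

Call:
send_rows([
  [0,0,-0.01,0],
  [0,0,-0.03,0],
  [0,0,-0.045,0],
  [0,0,-0.045,0],
  [0,0,-0.045,0],
  [0,0,-0.045,0],
  [0,0,0,0],
  [0,0,0,0],
])

```text
time: 23.65
tcp_pos: [620.0, 302.8, 221.6]
tool_rot: [-0.024, 3.137, 0.003]
ft_force: [-0.7, -0.3, -1.2]
finger_gap: 75.3
grasp_force: 0.0
```

```bash
python3 plan.py 395,165,310,90
```

```text
at [620.  302.8 221.6] phi 90.87 tilt 0.3 gap 75.3 t 23.6 q6 end 23.0
[[0.0378, -0.0224, -0.015, 0.15], [0.0377, -0.0225, -0.015, 0.15], [0.0377, -0.0226, -0.015, 0.15], [0.0376, -0.0227, -0.015, 0.15], [0.0375, -0.0227, -0.015, 0.15], [0.0375, -0.0228, -0.015, 0.15]]
```

Call:
send_rows([
  [0.0378,-0.0224,-0.015,0.15],
  [0.0377,-0.0225,-0.015,0.15],
  [0.0377,-0.0226,-0.015,0.15],
  [0.0376,-0.0227,-0.015,0.15],
  [0.0375,-0.0227,-0.015,0.15],
  [0.0375,-0.023,-0.015,0.15],
  [0,0,0,0],
  [0,0,0,0],
  [0,0,0,0],
], fingers=0)

```text
time: 24.55
tcp_pos: [394.2, 164.6, 307.2]
tool_rot: [-0.001, -3.14, 0.001]
ft_force: [0.2, 0.5, 0.2]
finger_gap: 85.2
grasp_force: 0.0
```

Run:
```python
from h import *
w=cam("wrist","w20.png"); np.savez("w20.npz",**{k:np.array(w[k]) for k in w}); print(manip.sense()["tcp_pos"])
u,v=proj(w,(437,165,60)).astype(int); print(u,v)
s=cam("scene","s20.png"); np.savez("s20.npz",**{k:np.array(s[k]) for k in s})
a=cv2.resize(w["frame"][v-80:v+80,u-80:u+80,::-1],(560,560),interpolation=cv2.INTER_CUBIC)
su,sv=proj(s,(437,165,50)).astype(int); tu,tv=proj(s,(640,302,10)).astype(int); f=s["frame"][:,:,::-1]
b=[cv2.resize(f[q-45:q+45,p-40:p+40],(240,280),interpolation=cv2.INTER_CUBIC) for p,q in((su,sv),(tu,tv))]
cv2.imwrite("pics/m20.png",np.hstack([a,np.vstack(b)]))
```

```text
[394.35172489 164.65512801 307.12792154]
321 226
```

View pics/m20.png

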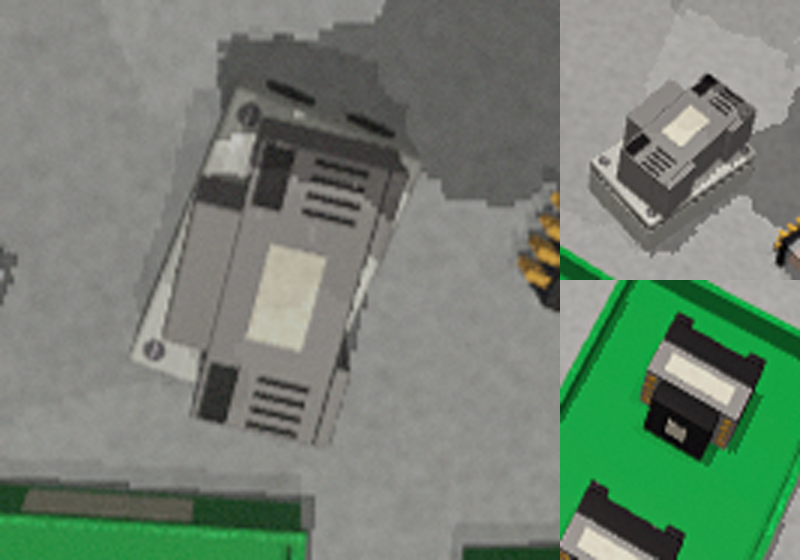

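The contactor lies well in its tray, parallel to the stored one with its front at the far end. The module on the box has its nose on the left (crop columns 165–235), which is world -y, and its top corners are (260,145), (392,165), (330,443), (195,413). I'll cast those and check the stored module's nose side.

Run:
```python
from h import *
w=np.load("w20.npz"); g=lambda cu,cv,z=72: ray(w,241+cu/3.5,146+cv/3.5,z)[:2]
a,b,c,d=g(260,145),g(392,165),g(330,443),g(195,413)
for n,p,q in(("L",a,d),("R",b,c),("near",a,b),("far",d,c),("noseedge",g(192,205),g(165,342)),("bodyedge",g(253,210),g(207,365)),("label",g(267,243),g(248,343)),("labelR",g(327,254),g(300,352))): print(n,p.round(1),q.round(1),np.linalg.norm(q-p).round(1),np.degrees(np.arctan2(*(q-p)[::-1])).round(1))
print("mid",((a+b+c+d)/4).round(1),"label", ((g(267,243)+g(248,343)+g(327,254)+g(300,352))/4).round(1), "nose", g(165,342,72), g(192,205,72))
# stored module silhouette in w1
im=cv2.cvtColor(cv2.imread("pics/w1.png"),cv2.COLOR_BGR2HSV); m=cv2.inRange(im,(50,100,25),(80,255,255))
for r in range(316,392,5):
    nz=[k for k in range(228,312) if not m[r,k]]; print(r,(nz[0],nz[-1],len(nz)) if nz else None)
```

```text
L [392.5 158.6] [475.3 138.3] 85.3 -13.8
R [398.4 196.5] [485.4 179.6] 88.6 -11.0
near [392.5 158.6] [398.4 196.5] 38.3 81.2
far [475.3 138.3] [485.4 179.6] 42.5 76.3
noseedge [410.1 138.8] [452.3 129.8] 43.1 -12.0
bodyedge [411.6 156.5] [459.7 142.3] 50.1 -16.5
label [421.6 160.5] [452.7 154.7] 31.6 -10.6
labelR [424.9 178.1] [455.6 170.3] 31.6 -14.3
mid [437.9 168.3] label [438.7 165.9] nose [452.30344601 129.8223186 ] [410.10586358 138.82372945]
316 None
321 (249, 276, 28)
326 (247, 277, 31)
331 (245, 276, 32)
336 (245, 285, 41)
341 (245, 285, 41)
346 (245, 285, 41)
351 (248, 284, 37)
356 (248, 284, 37)
361 (247, 284, 38)
366 (246, 311, 39)
371 (245, 311, 39)
376 (244, 311, 32)
381 (244, 311, 32)
386 (310, 311, 2)
391 (228, 311, 78)
```

Stored module: nose at +y (column 285, rows 336–371) and recess on the left. The piled one has yaw about 167.6, so it needs a near half turn (+188°). Grasp at (436,158.7) with phi 77.6.

```bash
python3 plan.py 436,158.7,120,77.6
```

```text
at [394.4 164.7 307.2] phi 89.99 tilt 0.14 gap 85.3 t 24.6 q6 end 32.0
[[-0.0105, -0.0015, 0.0468, 3.1], [-0.0106, -0.0009, 0.0468, 3.1], [-0.0106, -0.0003, 0.0468, 3.1], [-0.0106, 0.0002, 0.0468, 3.1]]
```

Call:
send_rows([
  [-0.0105,-0.0015,0.04,3.1],
  [-0.0106,-0.001,0.045,3.1],
  [-0.0106,0,0.045,3.1],
  [-0.0106,0,0.04,3.1],
  [0,0,0.015,0],
  [0,0,0,0],
  [0,0,0,0],
])

```text
time: 25.35
tcp_pos: [436.3, 158.7, 123.1]
tool_rot: [-0.339, -3.122, 0.001]
ft_force: [-0.2, -0.6, -0.1]
finger_gap: 85.4
grasp_force: 0.0
```

```bash
python3 plan.py 436,158.7,25,77.6
python3 - <<'E'
from h import *
c=cam("wrist","w21.png"); print(proj(c,(438.5,166,72)).round(),proj(c,(436,158.7,72)).round())
m=cv2.inRange(cv2.cvtColor(c["frame"],cv2.COLOR_RGB2HSV),(0,0,133),(179,110,255)) 
m[:190]=0
n,l,st,ce=cv2.connectedComponentsWithStats(m)
for i in range(1,n):
    if st[i,4]>200: print(st[i],ce[i].round(1),ray(c,*ce[i],72)[:2].round(1))
g=cv2.GaussianBlur(cv2.imread("pics/w21.png",0),(3,3),0)
for r in(230,250,270,290,310,330,350): print(r,[int(v) for v in g[r,170:480:6]])
E
```

```text
at [436.3 158.7 123.1] phi 77.6 tilt 0.09 gap 85.4 t 25.4 q6 end 32.0
[[0.0001, -0.0, 0.0327, -0.0], [0.0001, -0.0, 0.0327, -0.0], [0.0001, -0.0, 0.0327, -0.0]]
[335. 259.] [322. 257.]
[    0   190   640   280 86962] [296.6 283.7] [448.9 141. ]
[185 403  24  51 367] [195.4 425.7] [535.   51.4]
230 [145, 146, 143, 144, 142, 142, 144, 144, 143, 151, 145, 142, 143, 142, 146, 145, 143, 150, 82, 96, 97, 95, 85, 96, 95, 95, 94, 95, 96, 96, 96, 96, 96, 97, 141, 98, 102, 105, 104, 100, 106, 102, 102, 106, 104, 105, 120, 153, 155, 38, 36, 181]
250 [140, 127, 116, 121, 135, 136, 141, 141, 140, 145, 149, 144, 147, 147, 148, 140, 143, 127, 89, 87, 86, 87, 79, 86, 86, 120, 132, 131, 139, 143, 118, 96, 95, 91, 94, 95, 91, 93, 102, 137, 156, 148, 150, 153, 148, 151, 155, 153, 153, 151, 150, 152]
270 [45, 146, 154, 156, 158, 157, 113, 105, 148, 144, 143, 144, 147, 146, 143, 142, 146, 132, 122, 88, 87, 85, 85, 86, 86, 127, 133, 129, 133, 131, 88, 85, 86, 62, 141, 148, 154, 151, 152, 150, 153, 149, 151, 148, 147, 151, 153, 154, 153, 150, 151, 151]
290 [154, 152, 156, 164, 166, 176, 146, 144, 143, 146,
[... 244 characters left out ...]
148, 151, 149, 146, 148, 146, 150, 142, 145, 146, 144, 146, 142, 144, 143, 119, 46, 45, 130, 129, 97, 98, 86, 75, 114, 134, 138, 129, 152, 147, 152, 155, 149, 153, 154, 148, 151, 150, 151, 149, 146, 153, 155, 154, 151]
330 [60, 75, 77, 66, 37, 34, 67, 153, 148, 143, 145, 146, 146, 147, 146, 146, 147, 145, 138, 141, 146, 145, 151, 151, 152, 150, 150, 150, 143, 137, 133, 133, 143, 154, 150, 150, 154, 156, 156, 154, 145, 150, 151, 152, 146, 24, 20, 36, 74, 76, 50, 128]
350 [75, 71, 29, 32, 29, 29, 27, 142, 139, 139, 143, 125, 101, 83, 82, 76, 69, 58, 62, 74, 80, 93, 93, 93, 91, 47, 47, 51, 49, 49, 47, 50, 49, 104, 155, 150, 154, 155, 156, 153, 151, 155, 152, 151, 26, 17, 19, 20, 16, 37, 73, 71]
```

Run:
```python
import cv2
g=cv2.GaussianBlur(cv2.imread("pics/w21.png",0),(3,3),0)
for k in(285,295,340,362,370,376,382): print(k,[(r,int(g[r,k])) for r in range(160,340,5)])
```

```text
285 [(160, 140), (165, 139), (170, 134), (175, 136), (180, 131), (185, 138), (190, 144), (195, 168), (200, 176), (205, 60), (210, 61), (215, 61), (220, 77), (225, 96), (230, 95), (235, 86), (240, 86), (245, 86), (250, 87), (255, 86), (260, 87), (265, 87), (270, 93), (275, 134), (280, 132), (285, 131), (290, 127), (295, 179), (300, 143), (305, 142), (310, 142), (315, 139), (320, 142), (325, 140), (330, 142), (335, 143)]
295 [(160, 183), (165, 103), (170, 96), (175, 179), (180, 188), (185, 188), (190, 187), (195, 175), (200, 114), (205, 60), (210, 62), (215, 60), (220, 79), (225, 96), (230, 95), (235, 87), (240, 87), (245, 86), (250, 87), (255, 87), (260, 87), (265, 86), (270, 86), (275, 133), (280, 132), (285, 132), (290, 128), (295, 181), (300, 163), (305, 144), (310, 143), (315, 140), (320, 144), (325, 142), (330, 141), (335, 147)]
340 [(160, 88), (165, 106), (170, 60), (175, 58), (180, 74), (185, 31), (190, 77), (195, 39), (200, 78), (205, 59), (210, 48), (215, 78), (220, 96), (225, 95), (230, 96), (235, 140), (240, 141), (245, 140), (250, 142), (255, 129), (260, 128), (265, 130), 
[... 1120 characters left out ...]
, 76), (225, 77), (230, 129), (235, 113), (240, 98), (245, 92), (250, 94), (255, 95), (260, 139), (265, 141), (270, 142), (275, 152), (280, 148), (285, 147), (290, 127), (295, 136), (300, 147), (305, 155), (310, 150), (315, 151), (320, 155), (325, 152), (330, 149), (335, 156)]
382 [(160, 105), (165, 101), (170, 89), (175, 112), (180, 64), (185, 76), (190, 76), (195, 73), (200, 78), (205, 79), (210, 80), (215, 87), (220, 94), (225, 100), (230, 101), (235, 97), (240, 95), (245, 95), (250, 93), (255, 142), (260, 141), (265, 143), (270, 152), (275, 151), (280, 151), (285, 152), (290, 152), (295, 147), (300, 153), (305, 151), (310, 148), (315, 152), (320, 149), (325, 150), (330, 151), (335, 153)]
```

The nose top spans rows 219–293 (centre 256), against the TCP's projected row 257. Across, the extents run 275–374, so the grasp middle is within 1 mm. I'll descend and close.

Call:
send_rows([
  [0,0,0.03,0],
  [0,0,0.03,0],
  [0,0,0.02,0],
  [0,0,0.01,0],
  [0,0,0.005,0],
  [0,0,0,0],
  [0,0,0,0],
])

```text
time: 26.1
tcp_pos: [437.5, 158.8, 29.8]
tool_rot: [0.34, 3.121, 0.001]
ft_force: [-0.2, 1.4, 0.4]
finger_gap: 85.3
grasp_force: 0.0
```

```bash
python3 plan.py 436,158.7,25,77.6
python3 - <<'E'
from h import *
c=cam("wrist","w22.png"); print(manip.sense()["ft_force"])
g=cv2.GaussianBlur(cv2.imread("pics/w22.png",0),(3,3),0)
for r in(330,350,370,390,410): print(r,[int(v) for v in g[r,150:500:7]])
E
```

```text
at [437.5 158.8  29.8] phi 77.58 tilt 0.15 gap 85.3 t 26.1 q6 end 32.0
[[0.0015, -0.0004, 0.0047, -0.02]]
[-0.44154171 -0.57457123  0.36249575]
330 [100, 103, 111, 66, 88, 91, 41, 41, 74, 168, 160, 160, 161, 163, 77, 79, 77, 77, 77, 77, 76, 77, 75, 75, 97, 121, 120, 124, 122, 120, 121, 117, 77, 85, 82, 78, 100, 173, 169, 170, 169, 26, 29, 29, 88, 87, 62, 170, 176, 175]
350 [37, 39, 88, 88, 45, 37, 35, 37, 39, 167, 165, 164, 158, 161, 78, 79, 77, 77, 78, 76, 75, 78, 75, 77, 110, 124, 124, 126, 123, 123, 122, 113, 76, 76, 75, 75, 169, 173, 171, 166, 171, 26, 22, 21, 20, 73, 85, 83, 25, 72]
370 [86, 85, 87, 32, 33, 34, 33, 34, 119, 165, 162, 163, 167, 164, 99, 78, 77, 77, 76, 77, 76, 76, 76, 85, 141, 153, 145, 143, 148, 149, 144, 103, 96, 96, 96, 79, 167, 171, 167, 171, 167, 30, 20, 21, 17, 19, 21, 84, 85, 61]
390 [33, 44, 36, 26, 26, 29, 31, 166, 164, 165, 168, 161, 161, 167, 114, 95, 97, 96, 96, 95, 91, 95, 95, 93, 145, 149, 142, 152, 146, 150, 149, 95, 95, 95, 95, 81, 38, 167, 174, 170, 175, 172, 110, 21, 20, 17, 24, 37, 37, 21]
410 [27, 29, 27, 29, 25, 30, 172, 173, 162, 164, 166, 168, 166, 167, 166, 160, 160, 167, 171, 173, 135, 93, 93, 94, 94, 94, 94, 94, 94, 93, 94, 93, 93, 93, 93, 75, 91, 171, 177, 173, 176, 174, 165, 166, 15, 18, 25, 23, 23, 21]
```

It is centred, with gaps of 38 and 35 px.

Call:
send_rows([
  [0.001,0,0.003,0],
  [0,0,0.002,0],
  [0,0,0,0],
  [0,0,0,0],
])

```text
time: 26.55
tcp_pos: [435.1, 158.7, 23.5]
tool_rot: [-0.34, -3.123, 0.0]
ft_force: [-0.2, -1.5, -0.3]
finger_gap: 85.5
grasp_force: 0.0
```

Call:
send_rows([
  [0,0,0,0],
  [0,0,0,0],
  [0,0,0,0],
  [0,0,0,0],
  [0,0,0,0],
], fingers=1)

```text
time: 27.05
tcp_pos: [435.8, 159.0, 24.0]
tool_rot: [0.34, 3.122, 0.001]
ft_force: [-0.4, 0.7, 3.0]
finger_gap: 51.9
grasp_force: 63.5
```

Gripped (51.9 mm). I'll lift, then carry with the half turn.

Call:
send_rows([
  [0,0,-0.003,0],
  [0,0,-0.005,0],
  [0,0,-0.01,0],
  [0,0,-0.02,0],
  [0,0,-0.03,0],
  [0,0,-0.04,0],
  [0,0,-0.04,0],
  [0,0,-0.02,0],
  [0,0,0,0],
  [0,0,0,0],
])

```text
time: 28.05
tcp_pos: [434.8, 158.6, 191.3]
tool_rot: [0.34, 3.123, -0.0]
ft_force: [-1.4, -0.6, -3.1]
finger_gap: 52.5
grasp_force: 63.0
```

```bash
cp plan.py plan2.py; sed -i 's/turn=-.*$/turn=float(t[3])   # tool turn given directly/' plan2.py; python3 plan2.py 601,98.9,170,-188.3; python3 -c "
from h import *
s=cam('scene','s22.png'); t=cam('top','t22.png')"
```

```text
at [434.8 158.6 191.3] phi 77.57 tilt 0.0 gap 52.5 t 28.1 q6 end -167.0
[[-0.0073, -0.0009, 0.0009, -7.85], [-0.0071, -0.0019, 0.0009, -7.85], [-0.0068, -0.0029, 0.0009, -7.85], [-0.0063, -0.0038, 0.0009, -7.85], [-0.0057, -0.0046, 0.0009, -7.85], [-0.0051, -0.0053, 0.0009, -7.85], [-0.0043, -0.006, 0.0009, -7.85], [-0.0034, -0.0065, 0.0009, -7.85], [-0.0025, -0.0069, 0.0009, -7.85], [-0.0015, -0.0072, 0.0009, -7.85], [-0.0005, -0.0073, 0.0009, -7.85], [0.0005, -0.0073, 0.0009, -7.85]]
[[0.0015, -0.0072, 0.0009, -7.85], [0.0024, -0.0069, 0.0009, -7.85], [0.0034, -0.0065, 0.0009, -7.85], [0.0042, -0.006, 0.0009, -7.85], [0.005, -0.0054, 0.0009, -7.85], [0.0057, -0.0047, 0.0009, -7.85], [0.0063, -0.0038, 0.0009, -7.85], [0.0067, -0.0029, 0.0009, -7.85], [0.0071, -0.002, 0.0009, -7.85], [0.0073, -0.001, 0.0009, -7.85], [0.0074, -0.0, 0.0009, -7.85], [0.0073, 0.001, 0.0009, -7.85]]
```

Call:
send_rows([
  [-0.0073,-0.001,0,-7.85],
  [-0.007,-0.002,0,-7.85],
  [-0.0068,-0.003,0,-7.85],
  [-0.0063,-0.0038,0,-7.85],
  [-0.0057,-0.0046,0,-7.85],
  [-0.005,-0.0053,0,-7.85],
  [-0.0043,-0.006,0,-7.85],
  [-0.0034,-0.0065,0,-7.85],
  [-0.0025,-0.007,0,-7.85],
  [-0.0015,-0.0072,0,-7.85],
  [-0.0005,-0.0073,0,-7.85],
  [0.0005,-0.0073,0,-7.85],
])

```text
time: 29.35
tcp_pos: [516.5, 128.1, 188.9]
tool_rot: [2.06, -2.366, -0.004]
ft_force: [-0.5, 0.0, -2.5]
finger_gap: 52.5
grasp_force: 63.2
```

Call:
send_rows([
  [0.0015,-0.0072,0,-7.85],
  [0.0024,-0.007,0,-7.85],
  [0.0034,-0.0065,0,-7.85],
  [0.0042,-0.006,0,-7.85],
  [0.005,-0.0054,0,-7.85],
  [0.0057,-0.0047,0,-7.85],
  [0.0063,-0.0038,0,-7.85],
  [0.0067,-0.003,0,-7.85],
  [0.007,-0.002,0,-7.85],
  [0.0073,-0.001,0,-7.85],
  [0.0074,0,0,-7.85],
  [0.0073,0.001,0,-7.85],
])

```text
time: 30.55
tcp_pos: [599.7, 98.5, 188.6]
tool_rot: [3.139, -0.102, -0.008]
ft_force: [-0.4, 0.6, -1.5]
finger_gap: 52.5
grasp_force: 63.2
```

```bash
python3 plan.py 601,98.9,20,-94.13
```

```text
at [599.7  98.5 188.6] phi -93.71 tilt 0.29 gap 52.5 t 30.6 q6 end -167.0
[[0.0005, -0.0001, 0.0421, 0.11], [0.0005, -0.0001, 0.0421, 0.11], [0.0005, -0.0001, 0.0421, 0.11], [0.0005, -0.0001, 0.0421, 0.11]]
```

Call:
send_rows([
  [0.0005,0,0.03,0.1],
  [0.0005,0,0.02,0.1],
  [0,0,0,0.1],
  [0,0,0,0],
])

```text
time: 30.95
tcp_pos: [600.5, 98.6, 139.6]
tool_rot: [3.139, -0.119, -0.007]
ft_force: [-0.0, -0.0, -1.6]
finger_gap: 52.5
grasp_force: 63.0
```

```bash
python3 - <<'E'
from rim import *
c=cam("wrist","w23.png"); print(manip.sense()["tcp_pos"].round(1))
rim(c,(600.8,96.4),-4.13)
E
python3 plan.py 601,98.9,20,-94.13
```

```text
[601.8  98.7 141. ]
near [nan nan nan nan nan nan nan nan nan nan nan]
left(+y) [-2.5 -2.5 -3.  -2.5 -2.5 -2.5 -2.5 -2.5 -2.5]
right(-y) [ nan  nan  nan  nan  0.  -0.5 -0.5 -0.5 -0.5]
at [601.8  98.7 141. ] phi -94.32 tilt 0.07 gap 52.3 t 31.0 q6 end -167.0
[[-0.0002, -0.0001, 0.0403, -0.06], [-0.0002, -0.0001, 0.0403, -0.06], [-0.0002, -0.0001, 0.0403, -0.06]]
```

Call:
send_rows([
  [0,-0.0005,0.03,0],
  [0,-0.0005,0.035,0],
  [0,0,0.03,0],
  [0,0,0.02,0],
  [0,0,0.012,0],
  [0,0,0.006,0],
  [0,0,0,0],
  [0,0,0,0],
])

```text
time: 31.8
tcp_pos: [603.6, 99.7, 9.9]
tool_rot: [-3.139, 0.119, -0.004]
ft_force: [-0.1, 0.5, -2.2]
finger_gap: 52.7
grasp_force: 63.1
```

```bash
python3 plan.py 601,99.8,-9.2,-94.13
```

```text
at [603.6  99.7   9.9] phi -94.33 tilt 0.15 gap 52.7 t 31.8 q6 end -166.0
[[-0.0027, 0.0001, 0.0191, -0.2]]
```

Call:
send_rows([
  [-0.001,0,0.007,-0.2],
  [0,0,0.005,0],
  [0,0,0.003,0],
  [0,0,0.001,0],
  [0,0,0,0],
  [0,0,0,0],
])

```text
time: 32.4
tcp_pos: [601.3, 99.8, -7.5]
tool_rot: [3.14, -0.113, 0.0]
ft_force: [0.1, 0.0, -2.5]
finger_gap: 52.4
grasp_force: 63.1
```

Call:
send_rows([
  [0,0,0.001,0],
  [0,0,0,0],
])

```text
time: 32.6
tcp_pos: [601.3, 99.7, -8.5]
tool_rot: [3.14, -0.113, 0.0]
ft_force: [-0.0, -0.7, -2.4]
finger_gap: 52.2
grasp_force: 63.1
```

Call:
send_rows([
  [0,0,0.0007,0],
  [0,0,0,0],
])

```text
time: 32.8
tcp_pos: [601.4, 99.8, -9.0]
tool_rot: [3.14, -0.113, 0.0]
ft_force: [-0.1, -0.2, -1.1]
finger_gap: 52.3
grasp_force: 63.1
```

Call:
send_rows([
  [0,0,0.0007,0],
  [0,0,0,0],
])

```text
time: 33.0
tcp_pos: [601.4, 99.7, -9.0]
tool_rot: [3.139, -0.113, 0.001]
ft_force: [-2.5, 0.5, 6.0]
finger_gap: 52.5
grasp_force: 63.9
```

Contact at -9.0. I'll release, rise, and swing back over the bench with the reverse turn.

Call:
send_rows([
  [0,0,-0.0005,0],
  [0,0,0,0],
  [0,0,0,0],
  [0,0,0,0],
], fingers=0.1)

```text
time: 33.4
tcp_pos: [601.3, 99.8, -9.5]
tool_rot: [-3.14, 0.113, -0.0]
ft_force: [-1.0, -0.5, 0.7]
finger_gap: 76.7
grasp_force: 0.0
```

Call:
send_rows([
  [0,0,-0.01,0],
  [0,0,-0.03,0],
  [0,0,-0.045,0],
  [0,0,-0.045,0],
  [0,0,-0.045,0],
  [0,0,-0.045,0],
  [0,0,0,0],
  [0,0,0,0],
])

```text
time: 34.2
tcp_pos: [602.5, 99.8, 213.3]
tool_rot: [-3.139, 0.113, -0.008]
ft_force: [0.0, 1.0, -0.4]
finger_gap: 76.9
grasp_force: 0.0
```

```bash
python3 plan2.py 380,165,290,175.9
```

```text
at [602.5  99.8 213.3] phi -94.13 tilt 0.28 gap 76.9 t 34.2 q6 end 23.0
[[-0.0103, -0.0022, -0.0035, 8.0], [-0.0105, -0.0008, -0.0035, 8.0], [-0.0105, 0.0007, -0.0035, 8.0], [-0.0103, 0.0021, -0.0035, 8.0], [-0.0099, 0.0036, -0.0035, 8.0], [-0.0093, 0.0049, -0.0035, 8.0], [-0.0085, 0.0061, -0.0035, 8.0], [-0.0076, 0.0073, -0.0035, 8.0], [-0.0065, 0.0083, -0.0035, 8.0], [-0.0053, 0.0091, -0.0035, 8.0], [-0.004, 0.0097, -0.0035, 8.0], [-0.0026, 0.0102, -0.0035, 8.0]]
[[-0.0012, 0.0105, -0.0035, 8.0], [0.0003, 0.0105, -0.0035, 8.0], [0.0018, 0.0104, -0.0035, 8.0], [0.0032, 0.01, -0.0035, 8.0], [0.0046, 0.0095, -0.0035, 8.0], [0.0058, 0.0088, -0.0035, 8.0], [0.007, 0.0079, -0.0035, 8.0], [0.008, 0.0068, -0.0035, 8.0], [0.0089, 0.0056, -0.0035, 8.0], [0.0096, 0.0043, -0.0035, 8.0]]
```

Call:
send_rows([
  [-0.0103,-0.0022,-0.0035,8],
  [-0.0105,-0.0008,-0.0035,8],
  [-0.0105,0.0007,-0.0035,8],
  [-0.0103,0.002,-0.0035,8],
  [-0.01,0.0036,-0.0035,8],
  [-0.0093,0.005,-0.0035,8],
  [-0.0085,0.006,-0.0035,8],
  [-0.0076,0.0073,-0.0035,8],
  [-0.0065,0.0083,-0.0035,8],
  [-0.0053,0.009,-0.0035,8],
  [-0.004,0.0097,-0.0035,8],
  [-0.0026,0.01,-0.0035,8],
], fingers=0)

```text
time: 35.4
tcp_pos: [478.4, 135.4, 250.7]
tool_rot: [2.007, -2.412, -0.003]
ft_force: [-0.3, 0.8, 1.6]
finger_gap: 85.6
grasp_force: 0.0
```

Call:
send_rows([
  [-0.001,0.0105,-0.0035,8],
  [0,0.0105,-0.0035,8],
  [0.0018,0.0104,-0.0035,8],
  [0.003,0.01,-0.0035,8],
  [0.0046,0.0095,-0.0035,8],
  [0.006,0.009,-0.0035,8],
  [0.007,0.008,-0.0035,8],
  [0.008,0.007,-0.0035,8],
  [0.009,0.0056,-0.0035,8],
  [0.0096,0.0043,-0.0035,7.9],
  [0,0,0,0],
  [0,0,0,0],
])

```text
time: 36.6
tcp_pos: [378.5, 165.6, 286.5]
tool_rot: [0.004, -3.14, 0.001]
ft_force: [-0.2, 0.3, 0.9]
finger_gap: 85.2
grasp_force: 0.0
```

```bash
cat > box.py <<'E'
from h import *
import sys
def boxm(c,z=36,save=None,lo=150):
    hsv=cv2.cvtColor(c["frame"],cv2.COLOR_RGB2HSV); u,v=proj(c,(437,165,36)).astype(int)
    m=cv2.inRange(hsv,(0,0,lo),(179,60,255)); m=cv2.morphologyEx(m,cv2.MORPH_CLOSE,np.ones((5,5))); m=cv2.morphologyEx(m,cv2.MORPH_OPEN,np.ones((5,5)))
    if save: cv2.imwrite(save,m)
    for k in cv2.findContours(m,cv2.RETR_EXTERNAL,cv2.CHAIN_APPROX_NONE)[0]:
        if cv2.contourArea(k)<1500 or cv2.pointPolygonTest(k,(float(u),float(v)),True)<-20: continue
        ap=cv2.approxPolyN(cv2.convexHull(k),4).reshape(-1,2).astype(float)
        P=np.array([ray(c,*p,z)[:2] for p in ap]); e=np.roll(P,-1,0)-P
        print("area",cv2.contourArea(k),ap.round().tolist()); print("ctr",P.mean(0).round(1),[(np.linalg.norm(q).round(1),np.degrees(np.arctan2(q[1],q[0])).round(1)) for q in e])
E
python3 - <<'E'
from box import *
c=cam("wrist","w30.png"); np.savez("w30.npz",**{k:np.array(c[k]) for k in c}); print(manip.sense()["tcp_pos"].round(1))
for lo in(150,165,175): boxm(c,lo=lo)
g=cv2.imread("pics/w30.png",0); u,v=proj(c,(437,165,36)).astype(int); print(u,v)
for r in range(v-60,v+61,15): print(r,[int(x) for x in g[r,u-80:u+81:6]])
E
```

```text
[378.8 165.6 286.6]
area 4619.5 [[362.0, 211.0], [327.0, 287.0], [275.0, 268.0], [307.0, 189.0]]
ctr [438.1 161.6] [(np.float64(96.2), np.float64(-22.3)), (np.float64(62.5), np.float64(-111.8)), (np.float64(96.5), np.float64(157.8)), (np.float64(62.6), np.float64(67.9))]
area 4273.5 [[361.0, 212.0], [327.0, 286.0], [276.0, 268.0], [308.0, 189.0]]
ctr [438.1 161.9] [(np.float64(93.6), np.float64(-22.2)), (np.float64(61.0), np.float64(-111.2)), (np.float64(96.4), np.float64(157.8)), (np.float64(61.2), np.float64(66.2))]
area 3667.0 [[361.0, 212.0], [326.0, 286.0], [277.0, 267.0], [308.0, 189.0]]
ctr [437.8 161.9] [(np.float64(94.1), np.float64(-22.9)), (np.float64(59.4), np.float64(-113.0)), (np.float64(94.9), np.float64(158.2)), (np.float64(61.2), np.float64(66.2))]
320 239
179 [133, 131, 135, 135, 134, 135, 138, 137, 140, 143, 141, 84, 81, 81, 93, 97, 92, 97, 97, 91, 99, 95, 94, 94, 95, 97, 100]
194 [137, 132, 135, 128, 133, 131, 133, 135, 131, 132, 120, 180, 133, 173, 84, 79, 81, 81, 129, 87, 98, 94, 95, 97, 94, 95, 100]
209 [131, 129, 132, 136, 134, 134, 132, 135, 131, 119, 172, 18
[... 214 characters left out ...]
0]
239 [91, 131, 135, 133, 138, 132, 130, 116, 172, 173, 167, 168, 184, 184, 177, 184, 182, 182, 175, 140, 135, 135, 142, 140, 138, 117, 57]
254 [133, 134, 131, 136, 140, 131, 130, 170, 171, 165, 170, 169, 185, 180, 180, 180, 181, 150, 139, 143, 140, 137, 136, 134, 136, 138, 143]
269 [139, 133, 144, 144, 146, 141, 145, 166, 174, 171, 177, 183, 178, 176, 181, 181, 133, 140, 135, 140, 141, 140, 137, 139, 137, 134, 138]
284 [141, 142, 139, 138, 142, 142, 138, 142, 143, 139, 135, 141, 137, 148, 148, 138, 144, 135, 137, 137, 142, 141, 135, 138, 140, 136, 144]
299 [131, 132, 137, 133, 129, 129, 128, 129, 127, 127, 128, 134, 133, 138, 146, 142, 140, 138, 142, 144, 149, 138, 139, 140, 134, 147, 138]
```

The box's centre is (438,161.7) with yaw -22.2, and it measures 96 x 62.5 mm, as it should. Grasp with phi 67.8.

```bash
python3 plan.py 438,161.7,90,67.8
```

```text
at [378.8 165.6 286.6] phi 90.11 tilt 0.09 gap 85.4 t 36.6 q6 end 42.0
[[-0.0119, -0.0008, 0.0393, 4.46], [-0.0119, 0.0001, 0.0393, 4.46], [-0.0119, 0.0011, 0.0393, 4.46], [-0.0118, 0.002, 0.0393, 4.46], [-0.0116, 0.0029, 0.0393, 4.46]]
```

Call:
send_rows([
  [-0.012,-0.0008,0.039,4.46],
  [-0.012,0,0.039,4.46],
  [-0.012,0.001,0.039,4.46],
  [-0.012,0.002,0.039,4.46],
  [-0.0116,0.003,0.039,4.46],
  [0,0,0,0],
  [0,0,0,0],
  [0,0,0,0],
])

```text
time: 37.45
tcp_pos: [440.2, 161.8, 94.1]
tool_rot: [0.606, 3.081, 0.001]
ft_force: [-0.2, 0.3, -0.2]
finger_gap: 85.3
grasp_force: 0.0
```

```bash
python3 plan.py 438,161.7,30,67.8
python3 - <<'E'
from box import *
c=cam("wrist","w31.png"); boxm(c); print(proj(c,(438,161.7,36)))
g=cv2.imread("pics/w31.png",0)
for r in(260,280,300,320,340): print(r,[int(x) for x in g[r,150:500:7]])
E
```

```text
at [440.2 161.8  94.1] phi 67.75 tilt 0.13 gap 85.3 t 37.5 q6 end 42.0
[[0.0011, -0.0005, 0.032, -0.02], [0.0011, -0.0005, 0.032, -0.02]]
[319.94157029 249.57585941]
260 [140, 142, 141, 136, 135, 138, 137, 139, 138, 144, 141, 139, 142, 144, 140, 139, 141, 178, 184, 115, 112, 117, 117, 123, 123, 118, 125, 121, 120, 121, 119, 122, 93, 92, 119, 120, 136, 140, 147, 145, 145, 144, 146, 142, 146, 151, 145, 146, 147, 142]
280 [149, 137, 139, 143, 135, 141, 137, 131, 137, 136, 141, 141, 140, 143, 137, 142, 140, 173, 181, 176, 173, 179, 176, 177, 179, 178, 164, 125, 119, 124, 121, 123, 138, 137, 137, 140, 134, 141, 143, 146, 141, 146, 144, 149, 144, 145, 146, 145, 150, 150]
300 [151, 78, 133, 155, 149, 151, 147, 87, 91, 139, 139, 137, 139, 144, 141, 140, 135, 163, 173, 176, 172, 178, 175, 177, 176, 173, 174, 179, 178, 178, 174, 177, 146, 145, 148, 142, 143, 142, 145, 149, 149, 146, 150, 148, 150, 148, 144, 141, 150, 142]
320 [147, 150, 29, 168, 171, 75, 75, 34, 142, 139, 143, 139, 138, 137, 139, 139, 143, 146, 175, 174, 172, 176, 173, 172, 176, 174, 173, 174, 178, 176, 170, 186, 147, 144, 148, 145, 148, 147, 150, 141, 152, 25, 29, 75, 75, 142, 149, 148, 147, 149]
340 [148, 36, 38, 71, 73, 28, 30, 34, 27, 155, 144, 142, 139, 140, 137, 140, 140, 136, 144, 138, 138, 137, 143, 137, 133, 133, 148, 147, 147, 145, 147, 134, 129, 131, 149, 143, 149, 152, 148, 145, 148, 21, 2, 18, 20, 69, 70, 26, 25, 48]
```

The box (columns 269–374) is centred on the fingers (205–437). I'll descend.

Call:
send_rows([
  [0.0005,0,0.03,0],
  [0.0005,0,0.03,0],
  [0,0,0.02,0],
  [0,0,0.012,0],
  [0,0,0.005,0],
  [0,0,0,0],
  [0,0,0,0],
])

```text
time: 38.2
tcp_pos: [439.4, 162.4, -3.2]
tool_rot: [0.607, 3.08, 0.002]
ft_force: [0.2, 0.6, 0.6]
finger_gap: 85.1
grasp_force: 0.0
```

Call:
send_rows([
  [0,0,0.002,0],
  [0,0,0,0],
])

```text
time: 38.4
tcp_pos: [438.8, 162.2, -5.8]
tool_rot: [0.608, 3.081, 0.001]
ft_force: [-0.6, 0.7, -0.3]
finger_gap: 85.4
grasp_force: 0.0
```

Call:
send_rows([
  [0,0,0,0],
  [0,0,0,0],
  [0,0,0,0],
  [0,0,0,0],
  [0,0,0,0],
], fingers=1)

```text
time: 38.9
tcp_pos: [438.7, 162.2, -5.8]
tool_rot: [0.608, 3.081, 0.001]
ft_force: [-1.1, 0.4, 5.5]
finger_gap: 62.8
grasp_force: 67.1
```

Call:
send_rows([
  [0,0,-0.003,0],
  [0,0,-0.005,0],
  [0,0,-0.01,0],
  [0,0,-0.02,0],
  [0,0,-0.03,0],
  [0,0,-0.04,0],
  [0,0,-0.04,0],
  [0,0,-0.03,0],
  [0,0,0,0],
  [0,0,0,0],
])

```text
time: 39.9
tcp_pos: [438.3, 162.1, 172.2]
tool_rot: [0.608, 3.081, 0.001]
ft_force: [-0.3, -0.1, -3.2]
finger_gap: 62.9
grasp_force: 66.7
```

```bash
python3 plan.py 560,-300,190,90
```

```text
at [438.3 162.1 172.2] phi 67.67 tilt 0.09 gap 62.9 t 39.9 q6 end -28.0
[[-0.0288, -0.0381, -0.0018, -2.23], [-0.0273, -0.0392, -0.0018, -2.23], [-0.0258, -0.0402, -0.0018, -2.23], [-0.0242, -0.0412, -0.0018, -2.23], [-0.0225, -0.0421, -0.0018, -2.23], [-0.0209, -0.043, -0.0018, -2.23], [-0.0192, -0.0438, -0.0018, -2.23], [-0.0175, -0.0445, -0.0018, -2.23], [-0.0157, -0.0451, -0.0018, -2.23], [-0.014, -0.0457, -0.0018, -2.23]]
```

Call:
send_rows([
  [-0.029,-0.038,-0.002,-2.23],
  [-0.027,-0.039,-0.002,-2.23],
  [-0.026,-0.04,-0.002,-2.23],
  [-0.024,-0.041,-0.002,-2.23],
  [-0.0225,-0.042,-0.002,-2.23],
  [-0.021,-0.043,-0.002,-2.23],
  [-0.019,-0.044,-0.002,-2.23],
  [-0.0175,-0.0445,-0.002,-2.23],
  [-0.0157,-0.045,-0.002,-2.23],
  [-0.014,-0.0457,-0.002,-2.23],
  [0,0,0,0],
  [0,0,0,0],
])

```text
time: 41.1
tcp_pos: [558.2, -299.5, 188.4]
tool_rot: [-0.004, -3.137, -0.005]
ft_force: [-0.5, -0.5, -3.2]
finger_gap: 62.7
grasp_force: 67.4
```

```bash
python3 - <<'E'
from rim import *
c=cam("wrist","w32.png"); print(manip.sense()["tcp_pos"].round(1))
rim(c,(608.9,-302),0)
E
python3 plan.py 608.9,-301,30,90
```

```text
[ 558.1 -298.3  188.7]
near [-4.5 -4.5 -4.5 -2.  -2.  -2.  -2.  -2.  -2.  -4.  -4. ]
left(+y) [nan nan nan nan nan nan nan nan nan]
right(-y) [ 0. nan nan nan nan nan nan nan nan]
at [ 558.1 -298.3  188.7] phi 89.92 tilt 0.33 gap 62.5 t 41.1 q6 end -26.0
[[-0.0129, -0.0008, 0.0396, -0.02], [-0.0129, -0.0008, 0.0396, -0.02], [-0.0129, -0.0008, 0.0396, -0.02], [-0.0129, -0.0008, 0.0396, -0.02]]
```

Run:
```python
from h import *
c=cam("wrist")
for p in[(556,-233,28),(556,-371,28),(600,-233,28),(600,-371,28)]: print(p,proj(c,p).round())
m=cv2.inRange(cv2.cvtColor(c["frame"],cv2.COLOR_RGB2HSV),(50,100,25),(80,255,255))
for r in range(110,300,15):
    d=np.diff(np.r_[0,(m[r]>0).astype(int),0]); print(r,[(int(a),int(b)) for a,b in zip(np.where(d==1)[0],np.where(d==-1)[0]) if b-a>3])
for q in[(r) for r in range(0)]: pass
```

```text
(556, -233, 28) [400. 206.]
(556, -371, 28) [232. 206.]
(600, -233, 28) [397. 256.]
(600, -371, 28) [236. 256.]
110 []
125 []
140 []
155 []
170 [(478, 505), (514, 640)]
185 [(455, 638)]
200 [(231, 239), (455, 636)]
215 [(454, 522), (525, 529), (550, 633)]
230 [(454, 516), (559, 630)]
245 [(454, 514), (557, 628)]
260 [(453, 521), (556, 625)]
275 [(452, 622)]
290 [(452, 619)]
```

The held box hides most of the rims. The visible near and -y edges fit the estimate as they did at the other trays. I'll go to (609,-301).

Call:
send_rows([
  [-0.0125,0,0.02,0],
  [-0.0125,-0.001,0.04,0],
  [-0.0125,-0.001,0.04,0],
  [-0.0125,0,0.03,0],
  [0,0,0.02,0],
  [0,0,0.01,0],
  [0,0,0,0],
  [0,0,0,0],
])

```text
time: 42.0
tcp_pos: [610.1, -301.0, 32.6]
tool_rot: [-0.0, 3.141, -0.001]
ft_force: [0.5, 0.1, -1.7]
finger_gap: 63.2
grasp_force: 67.3
```

```bash
python3 plan.py 609,-301,-2.8,90
```

```text
at [ 610.1 -301.    32.6] phi 90.01 tilt 0.05 gap 63.2 t 42.0 q6 end -26.0
[[0.0011, -0.0, 0.0354, 0.01]]
```

Call:
send_rows([
  [0,0,0.012,0],
  [0,0,0.01,0],
  [0,0,0.006,0],
  [0,0,0.003,0],
  [0,0,0.001,0],
  [0,0,0,0],
  [0,0,0,0],
])

```text
time: 42.7
tcp_pos: [610.2, -301.6, -0.1]
tool_rot: [0.001, 3.141, -0.001]
ft_force: [0.3, -0.6, -3.2]
finger_gap: 62.9
grasp_force: 67.5
```

Call:
send_rows([
  [0,0,0.001,0],
  [0,0,0,0],
])

```text
time: 42.9
tcp_pos: [610.0, -301.5, -1.2]
tool_rot: [0.001, 3.141, -0.0]
ft_force: [-0.4, 0.0, -3.5]
finger_gap: 63.2
grasp_force: 67.5
```

Call:
send_rows([
  [0,0,0.001,0],
  [0,0,0,0],
])

```text
time: 43.1
tcp_pos: [609.8, -301.4, -2.4]
tool_rot: [-0.001, -3.142, -0.0]
ft_force: [0.3, 0.1, -3.1]
finger_gap: 63.2
grasp_force: 67.5
```

Call:
send_rows([
  [0,0,0.0007,0],
  [0,0,0,0],
])

```text
time: 43.3
tcp_pos: [609.9, -301.4, -2.7]
tool_rot: [0.001, 3.142, -0.0]
ft_force: [-1.1, 0.5, -0.4]
finger_gap: 62.9
grasp_force: 67.7
```

Call:
send_rows([
  [0,0,0.0003,0],
  [0,0,0,0],
  [0,0,0,0],
  [0,0,0,0],
  [0,0,0,0],
], fingers=0.08)

```text
time: 43.8
tcp_pos: [610.0, -301.5, -3.3]
tool_rot: [0.001, 3.141, -0.0]
ft_force: [0.8, 0.3, -0.0]
finger_gap: 78.8
grasp_force: 0.0
```

Call:
send_rows([
  [0,0,-0.01,0],
  [0,0,-0.03,0],
  [0,0,-0.045,0],
  [0,0,-0.045,0],
  [0,0,-0.045,0],
  [0,0,-0.045,0],
  [0.04,0,-0.02,0],
  [0.04,0,0,0],
  [0.04,0,0,0],
  [0.04,0,0,0],
  [0,0,0,0],
  [0,0,0,0],
])

```text
time: 45.0
tcp_pos: [449.4, -301.4, 237.6]
tool_rot: [0.003, 3.14, -0.001]
ft_force: [-0.5, -0.7, -0.7]
finger_gap: 78.8
grasp_force: 0.0
```

Run:
```python
from trays import *
c=cam("scene","s40.png"); w=cam("wrist","w40.png"); print(manip.sense()["tcp_pos"].round(1), manip.sense()["time"])
m=cv2.inRange(cv2.cvtColor(c["frame"],cv2.COLOR_RGB2HSV),(50,100,25),(80,255,255))
H={"relay":((592,-107.5,4.3),21.5),"contactor":((623.5,302.7,.9),45),"module":((601,97.4,-4.1),36),"box":((609,-301,0),36)}
for n,((x,y,t),h) in H.items():
    a=np.radians(t); X=np.array([np.cos(a),np.sin(a)]); Y=np.array([-X[1],X[0]]); o=np.array([x,y])
    r=np.array([proj(c,[*(o+i*X+j*Y),3]) for i,j in((-58,-62),(170,-62),(170,62),(-58,62))])
    k=np.zeros_like(m); cv2.fillPoly(k,[r.astype(int)],255); q=cv2.bitwise_and(k,cv2.bitwise_not(m)); q=cv2.morphologyEx(q,cv2.MORPH_OPEN,np.ones((3,3)))
    N,l,st,ce=cv2.connectedComponentsWithStats(q)
    for i in range(1,N):
        if st[i,4]>120:
            ys,xs=np.where(l==i); rect=cv2.minAreaRect(np.c_[xs,ys].astype(np.float32)); p=ray(c,*rect[0],3+h/2)[:2]-o; print(n,st[i].tolist(),"tray xy",(p@X).round(1),(p@Y).round(1),"rect",np.round(rect[1],0),round(rect[2],1))
```

```text
[ 450.8 -301.7  237.4] 45.1
relay [243, 267, 20, 20, 279] tray xy 0.5 -1.5 rect [16. 21.] 31.0
relay [211, 309, 22, 22, 325] tray xy 116.2 -0.8 rect [17. 23.] 33.7
contactor [406, 360, 41, 44, 1152] tray xy -0.1 -1.8 rect [34. 38.] 26.6
contactor [377, 413, 43, 50, 1309] tray xy 115.8 -1.3 rect [38. 41.] 29.1
module [308, 297, 45, 49, 1357] tray xy 2.1 -2.0 rect [34. 49.] 39.3
module [270, 338, 49, 55, 1585] tray xy 116.5 -0.7 rect [36. 53.] 38.7
box [112, 221, 92, 85, 3167] tray xy 63.9 -1.5 rect [ 35. 103.] 45.0
```

Relay, contactor and module sit at tray x ≈ 0 and within 1.3 mm of the stored one's y. The two box lids merge in this view, so I'll check them in the wrist picture.

Run:
```python
from h import *
w=cam("wrist"); hsv=cv2.cvtColor(w["frame"],cv2.COLOR_RGB2HSV); g=cv2.inRange(hsv,(50,100,25),(80,255,255))
for lo in(150,170):
    m=cv2.inRange(hsv,(0,0,lo),(179,60,255)); m=cv2.morphologyEx(m,cv2.MORPH_OPEN,np.ones((5,5)))
    for k in cv2.findContours(m,cv2.RETR_EXTERNAL,cv2.CHAIN_APPROX_NONE)[0]:
        if 1500<cv2.contourArea(k)<20000:
            ap=cv2.approxPolyN(cv2.convexHull(k),4).reshape(-1,2).astype(float); P=np.array([ray(w,*p,39)[:2] for p in ap]); e=np.roll(P,-1,0)-P
            print(lo,ap.round().tolist(),P.mean(0).round(1),[(np.linalg.norm(q).round(),np.degrees(np.arctan2(q[1],q[0])).round(1)) for q in e])
```

```text
150 [[349.0, 397.0], [349.0, 446.0], [296.0, 458.0], [293.0, 397.0]] [ 715.  -301.6] [(np.float64(70.0), np.float64(1.3)), (np.float64(64.0), np.float64(-73.6)), (np.float64(88.0), np.float64(-179.1)), (np.float64(61.0), np.float64(89.9))]
150 [[351.0, 305.0], [351.0, 383.0], [292.0, 383.0], [290.0, 305.0]] [ 609.5 -302.3] [(np.float64(95.0), np.float64(1.4)), (np.float64(64.0), np.float64(-90.1)), (np.float64(95.0), np.float64(179.8)), (np.float64(61.0), np.float64(89.9))]
170 [[350.0, 398.0], [348.0, 446.0], [295.0, 457.0], [295.0, 396.0]] [ 714.6 -301.4] [(np.float64(68.0), np.float64(-0.6)), (np.float64(64.0), np.float64(-74.9)), (np.float64(88.0), np.float64(178.7)), (np.float64(60.0), np.float64(87.4))]
170 [[352.0, 305.0], [349.0, 382.0], [293.0, 382.0], [291.0, 305.0]] [ 608.8 -302. ] [(np.float64(94.0), np.float64(-0.6)), (np.float64(61.0), np.float64(-90.1)), (np.float64(94.0), np.float64(179.9)), (np.float64(61.0), np.float64(89.9))]
```

The box lies at (609,-302), square to and in line with the stored one at y = -301.5. Everything is in place and the arm is clear, so I'll hand in.

```bash
python3 -c "
from workcell import manip
print(manip.close_job())"
```

```text
the job is handed in; nothing more can be done
None
```

The pile is taken apart: the relay, contactor, module and box each lie flat in the empty half of their own tray, lined up with the stored one to within about 1–2 mm, and the job was handed in at about 45 s.

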